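# Stop the sample shaker and slide the loaded tray home

## Robot

A 6-joint arm with a two-finger parallel gripper is mounted at the origin on the work surface. World frame = base frame: x ahead of the robot, y to its left, z up, the work surface at z = 0. Lengths are in mm, angles in rad, forces in N, time in s.
With the tool pointing down it reaches from about 275 to 750 mm from the base axis. Payload 10.2 kg.
Tool frame: the origin (TCP) lies between the finger pads; the fingertips stand 25 mm ahead of it and the grasp point (between the pads) lies 6 mm ahead of it; z points along the fingers, y is the line along which they close (so a half turn about z gives the same grasp; the last joint's range is limited). The gripper opens to 85 mm and grips with 20 to 120 N. Pads are 22 mm wide; open, the fingers measure 114 mm over their backs; the gripper's body (76 mm by 85 mm) begins 54 mm behind the grasp point. The pads swing forward as they close: fully open they stand 13 mm farther back than shut.
Start: joints at [0.922, 0.313, 1.498, -0, 1.331, -0.223], TCP at [216.864, 478.123, 256.294] pointing down, gripper open.
Joint ranges: [-2.94, 2.94], [-0.97, 2.17], [0.19, 2.56], [-1.23, 4.37], [0.02, 3.11], [-2.88, 2.88]. Speed limits (rad/s): [2.39, 2.39, 3.01, 3.14, 3.14, 3.14].

## Interface

Orientations are given as a unit quaternion [w, x, y, z].
In Python, from rig import ctrl, eyes, finish_job gives the robot as it stands.
- The arm moves only by the tool step_arm, never from a script. Its argument "increments" is a list of rows, each an object of numbers: "dx", "dy", "dz": the shift along the tool's x, y, z in units of 25 mm (1.0 is 25 mm); "wx", "wy", "wz": the turn, a rotation vector about the tool's x, y, z in units of 6 degrees (1.0 is 6 degrees). A call has 1 to 5 rows; each row shifts and turns the commanded pose from where the row before left it, along the tool's axes as they then stand; what a row does not reach is not made up. A row lasts 1/10 s, in which the tool goes at most 50 mm and 8.59 degrees, less where a joint would pass 70% of its speed; a pose out of reach is approached as far as the arm can. A call is refused whole if a number of a shift passes 1 or a number of a turn 1, either way. A call with a gripper value outside its range is refused whole. "fingers" is the finger opening in mm, from 0 to 85.4, set as the call begins (left out, the last holds). The fingers move at their own pace and stop on an object; "squeeze" is the grip in N (left out, the last holds). Time passes only in rows, so rows that do not move let the fingers close. It gives the time, the measured TCP pose, the force, the opening and the grip force at its end, in the units of the state.
- ctrl.sense(): the state, without advancing time (a new reading comes with each control period).
- eyes.capture(name): name is "scene" or "top" or "wrist"; returns a dict with "frame" (400x640x3 uint8, blue, green, red), "fx", "fy", "cx", "cy" (pixels), "R" (3x3) and "t" (3): a world point X has camera coordinates R X + t; the wrist camera has in their place "tool_from_camera" (4x4, takes a point from camera to tool coordinates, whose origin is the TCP and whose axes are the flange's). Camera axes: x right, y down, z forward; pixel columns grow to the right and rows downward; lengths in mm; the calibration is good to about 2 mm. A picture is of the moment at which its call begins: read the wrist's pose just before it. There is no depth.
- finish_job(): hands the job in; it is judged then, once.
Trained networks look in the newest picture that a camera, given by its name, has taken for a name from the list of things; names that differ only in an ending like _2 or _b are one class to them, and where a whole thing is asked for, a point or a joint stands for the part that bears it (a point fixed in the world has none). Each returns a list of dicts, best first, with "p" (0 to 1); they miss things now and then, are a little off and sometimes report something else, mostly with a low value. They report only what shows in the picture. A call takes as long as a camera call. They do not tell look-alikes from the thing itself.
- eyes.cut_out(camera, label): "mask" (400x640 bool, what is visible of it).
- eyes.landmark_of(camera, label): "point" ([x, y, z] in mm, in the coordinates of the camera as it stood for that picture, good to about 4 mm: a listed point, or the origin of a listed thing).
The state is a dict: "time_s": time; "joints": joint angles; "dq": joint speeds; "tau": joint torques, N m; "eef_pos": TCP position; "ee_rot": TCP orientation; "force": force on the tool from outside, world axes, zero at the start; "wrist_torque": the same for the moment, N m; "grip_width": opening from 0.0 (shut) to 1.0 (fully open); "grip_force": force on a finger pad.
Only numpy, scipy, OpenCV 4.12 (cv2) and the standard library are available. Lean on these libraries where they do the work, as an engineer would, in place of code of your own. Each camera call takes 0.05 s, during which the arm holds its last target. There are 200 camera calls.

## Task

Stop the bench shaker by turning its speed knob fully anticlockwise to the off stop. Then put the tray of sample jars on the shaker's sill, leading end first with its tall front plate towards the robot, and slide it into the bay until it is fully home against the back stop, with all four jars still upright in their cells and the other things on the bench left where they are.

Things in the scene. Friction and masses are not known exactly. Their poses are not given: they have to be found in the camera images.
- shaker: White bench shaker, fixed, clear hood. Origin: on the bench under the middle of the bay's mouth; x points into the bay, y to its left, z up. Steel sill and bay floor 160 mm wide, top 12 mm above the bench, from x = -120 mm to the back stop at x = 128. Two guides on the sill, 18 mm high above it, flare from the mouth (116 mm apart) to 144 mm apart at x = -85.
- bay_mouth (a point): Middle of the bay's mouth, on the bay floor (12 mm above the bench); axes as the shaker's. The bay is 116 mm wide inside, walls 8 mm; mouth open from 12 to 145 mm above the bench, above it a visor in the same plane (x = 0) up to 210 mm.
- pod_panel (a point): Middle of the sloping top of the control pod, at the shaker's right, where the knob is mounted; axes as the shaker's. The panel slopes 0.6 rad (34 deg), rising away from the robot, from 50 to 125 mm above the bench. Pod in the shaker's frame: x -75 to 65, y -195 to -85 mm.
- bay_home (a point): Where the tray's origin lies when the tray is fully home against the back stop: 58 mm inside the mouth, on the bay floor; axes as the shaker's. The tray's front plate then sticks out 12 mm from the mouth.
- speed_knob (a joint): Angle of the speed knob (rad): 0 at its anticlockwise end stop (off), growing clockwise as seen from the panel, up to 4.0.
- speed_knob_grip (a point): On the knob's axis at gripping height; turns with the knob: z points out of the panel along the axis (34 deg from vertical, leaning to the robot), x along the knob's bar. Black knob: 52 mm disc, bar grip 49 mm long, 14 mm thick; bar's top 7 mm above this point, disc 23 mm below, panel 37 mm below. At 0 the bar lies up and down the slope, white mark to the robot.
- tray: Loose aluminium tray 140 (x) x 110 (y) mm. Origin: centre of its underside; its x axis points to its leading end (which goes into the bay first). Floor 4 mm, rims 24 mm high, six cells; front plate at x = -70 mm, 50 mm high. Carrying bar of grey plastic along x above its middle: 78 mm long, 14 mm thick (y), 95 to 115 mm above the underside, on two posts. Loaded it weighs about 0.6 kg.
- jar0: Capped clear sample jar, loose, upright in a corner cell of the tray, 38 mm across, 64 mm high. Origin: centre of its underside.
- jar1: Capped clear sample jar, loose, upright in a corner cell of the tray, 38 mm across, 64 mm high. Origin: centre of its underside.
- jar2: Capped clear sample jar, loose, upright in a corner cell of the tray, 38 mm across, 64 mm high. Origin: centre of its underside.
- jar3: Capped clear sample jar, loose, upright in a corner cell of the tray, 38 mm across, 64 mm high. Origin: centre of its underside.
- dish: Bystander: steel instrument dish 150 x 100 x 35 mm, open, without any bar. Origin: centre of its underside.
- tape: Bystander: roll of white tape 72 mm across, 25 mm high. Origin: centre of its underside.
- marker: Bystander: grey marker pen lying, 140 mm long. Origin: centre of its underside.
- amber: Bystander: amber bottle, 64 mm across, 190 mm high. Origin: centre of its underside.
- canister: Bystander: open steel canister, 110 mm across, 100 mm high. Origin: centre of its underside.
- water: Bystander: clear bottle, 70 mm across, 200 mm high. Origin: centre of its underside.
- tray_front (a point): Middle of the tray's front plate, 70 mm behind the tray's origin along its x axis and 30 mm above its underside: the place to push.
Mind the look-alikes: they are no part of the job. What is shaped like the jar2 but black or yellow is not meant.

How it is judged:
By the outcome, as a careful person would: the job done as asked, in the order asked, and still so for the second after the job is handed in, with the robot touching nothing.
It also fails if it takes over 70 s, if anything falls off the work surface, if the arm or the gripper's body presses on something with over 40 N, if the wrist force passes 120 N, or if a joint passes its speed limit or range.

## Working session

There is one attempt and no reset: what is moved stays moved. The work goes in short steps, Python scripts to look and compute and a tool call to move; the robot and the scene stay as the last step left them, time stands still between calls to the robot, and variables do not carry over. Pictures are saved under pics/ and viewed, at most 10 in all, crops included, and the job is handed in when it is done.

Besides the shell and the picture viewer there is one more tool, called after "Call:" as name(argument=value, ...), one argument or row to a line, values as JSON. step_arm: Moves the arm, as the interface text tells. Its arguments: {"type":"object","properties":{"increments":{"type":"array"},"fingers":{"type":"number"},"squeeze":{"type":"number"}},"required":["increments"]}

```bash
mkdir -p pics; cat > h.py <<'E'
import numpy as np, cv2
from rig import ctrl, eyes, finish_job
from scipy.spatial.transform import Rotation as R
def q2R(q): return R.from_quat([q[1],q[2],q[3],q[0]]).as_matrix()
def tool():
    s=ctrl.sense(); T=np.eye(4); T[:3,:3]=q2R(s["ee_rot"]); T[:3,3]=s["eef_pos"]; return T
def cap(n):
    T=tool(); c=eyes.capture(n)
    if "R" in c:
        W=np.eye(4); W[:3,:3]=c["R"]; W[:3,3]=c["t"]; c["W"]=np.linalg.inv(W)
    else: c["W"]=T@np.array(c["tool_from_camera"])
    return c
def lm(c,n,lab):
    return [(round(d["p"],2),np.round((c["W"]@np.append(d["point"],1))[:3],1).tolist(),pix(c,d["point"])) for d in eyes.landmark_of(n,lab)]
def pix(c,p): return [int(c["fx"]*p[0]/p[2]+c["cx"]),int(c["fy"]*p[1]/p[2]+c["cy"])]
def ray(c,u,v,z):
    d=c["W"][:3,:3]@np.array([(u-c["cx"])/c["fx"],(v-c["cy"])/c["fy"],1]); o=c["W"][:3,3]
    return o+d*(z-o[2])/d[2]
def proj(c,X):
    p=np.linalg.inv(c["W"])@np.append(X,1); return pix(c,p)
E
python3 - <<'E'
from h import *
s=ctrl.sense();print(s["eef_pos"],s["ee_rot"],s["time_s"],s["grip_width"])
for n in ["scene","top"]:
    c=cap(n);cv2.imwrite(f"pics/{n}0.png",c["frame"])
    for l in "bay_mouth pod_panel bay_home speed_knob_grip tray jar0 tray_front dish tape marker amber canister water".split():
        print(n,l,lm(c,n,l)[:5])
E
```

```text
[216.72174648 477.93161704 255.73372708] [-2.71346498e-04  2.11303026e-01  9.77420390e-01 -5.82020437e-04] 0.0 0.9979442366395687
scene bay_mouth [(0.67, [610.6, -1.3, 11.9], [361, 241])]
scene pod_panel [(0.58, [607.5, -144.3, 96.6], [330, 267])]
scene bay_home []
scene speed_knob_grip [(0.88, [582.0, -143.9, 121.6], [321, 257]), (0.55, [714.8, 186.6, -0.8], [427, 215]), (0.15, [447.4, -300.1, 1.7], [243, 295])]
scene tray [(0.75, [399.0, -315.3, -4.7], [226, 290]), (0.53, [412.6, 130.6, -1.0], [329, 178]), (0.42, [435.1, -145.3, 1.6], [278, 248]), (0.25, [366.2, -280.6, 2.2], [225, 272])]
scene jar0 [(0.81, [234.1, -344.6, -2.8], [172, 265]), (0.7, [240.1, -264.2, 1.4], [195, 243]), (0.57, [437.9, -353.5, 5.5], [226, 309]), (0.5, [353.9, -337.2, 3.9], [206, 286]), (0.29, [413.4, 129.6, -2.8], [329, 179])]
scene tray_front [(0.94, [329.8, -301.6, 36.3], [206, 265])]
scene dish [(0.68, [467.4, 307.9, -1.4], [376, 149]), (0.44, [449.6, -298.6, 3.5], [244, 295]), (0.31, [436.7, -142.0, 1.5], [279, 248])]
scene tape [(0.74, [437.5, -142.1, 1.8], [279, 248])]
scene marker [(0.83, [414.8,
[... 711 characters left out ...]
61.0, -278.6, 6.0], [415, 259]), (0.62, [450.7, -305.8, 7.8], [424, 226])]
top tray_front [(0.82, [330.3, -302.9, 30.9], [426, 270]), (0.4, [363.1, -281.0, 8.5], [416, 258])]
top dish [(0.56, [468.4, 302.7, -2.2], [206, 219]), (0.41, [612.2, 1.4, 11.3], [314, 169])]
top tape [(0.92, [438.6, -144.4, -1.7], [365, 231])]
top marker [(0.52, [414.4, 130.1, -0.2], [267, 239]), (0.35, [719.0, 187.6, -1.8], [250, 133])]
top amber [(0.81, [718.9, 190.1, 0.8], [248, 133])]
top canister [(0.59, [673.3, 347.8, 1.1], [193, 148]), (0.53, [416.5, 134.7, 0.3], [265, 238]), (0.32, [615.0, -1.9, -1.3], [315, 169]), (0.27, [334.6, -302.7, 28.3], [426, 269])]
top water [(0.84, [689.9, -390.5, 1.9], [450, 143])]
```

View pics/top0.png

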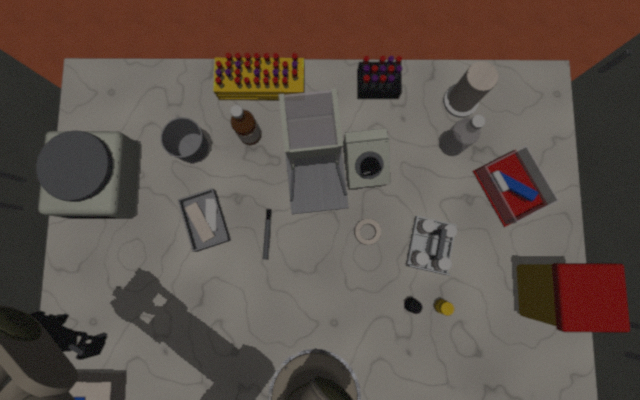

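View pics/scene0.png

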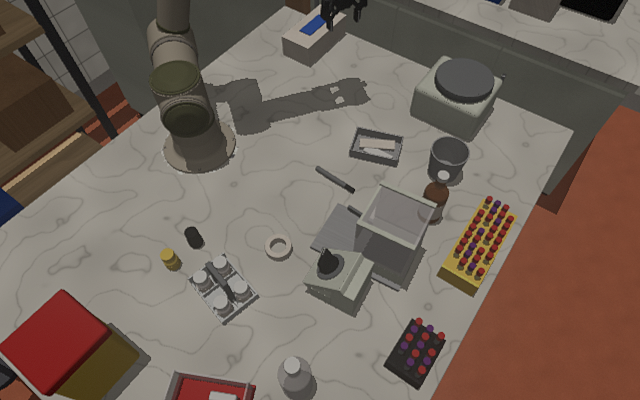

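The top view shows the tray at (430,245) with four clear jars in its corners and a grey bar. Possible confusions are the dish at (206,220), the red tray at (510,185), and the black and yellow jars at (412,304) and (445,308). The knob is at (371,168) on the pod and the sill is at (318,190). By its description the tray is the one at (430,245), which I'll check in a close crop.

```bash
cat >> h.py <<'E'
from scipy.linalg import logm, expm
def plan(T1,N,T0=None):
    T0=tool() if T0 is None else T0
    D=expm(logm(np.linalg.inv(T0)@T1).real/N)
    print(N,"rows d",np.round(D[:3,3]/25,3),"w",np.round(np.degrees(R.from_matrix(D[:3,:3]).as_rotvec())/6,3))
def pose(p,y,z):
    y=np.array(y,float);z=np.array(z,float);z/=np.linalg.norm(z);y-=z*(y@z);y/=np.linalg.norm(y)
    T=np.eye(4);T[:3,:3]=np.stack([np.cross(y,z),y,z],1);T[:3,3]=p;return T
S6,C6=np.sin(.6),np.cos(.6)
E
python3 - <<'E'
from h import *
c=cap("top")
for u,v in [(290,211),(348,206)]: print(ray(c,u,v,12))
a=cv2.resize(c["frame"][205:285,385:465],None,fx=5,fy=5,interpolation=3)
b=cv2.resize(c["frame"][130:210,330:410],None,fx=5,fy=5,interpolation=3)
cv2.imwrite("pics/crop.png",np.hstack([a,b]))
k=np.array([583,-145,122.]); ax=np.array([-S6,0,C6])
T=pose(k+ax*160,[0,1,0],-ax)
print(T[:3,3]);plan(T,25)
c=cap("wrist");print(np.round(c["tool_from_camera"],3),c["fx"])
E
```

```text
[492.56742161  67.61846901  12.        ]
[507.24445187 -93.64706322  12.        ]
[ 492.65720426 -145.          254.05369839]
25 rows d [-0.641 -0.882  0.174] w [-0.049 -0.226 -0.158]
[[ 1.0000e-03 -9.6300e-01 -2.7000e-01  6.7159e+01]
 [ 1.0000e+00  1.0000e-03 -0.0000e+00  3.2500e-01]
 [ 0.0000e+00 -2.7000e-01  9.6300e-01 -1.1840e+02]
 [ 0.0000e+00  0.0000e+00  0.0000e+00  1.0000e+00]] 345.03938390138745
```

View pics/crop.png

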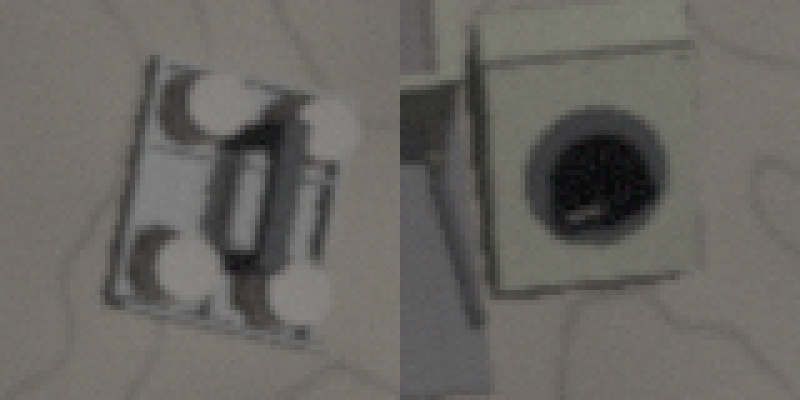

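The crop shows the tray with four white-capped clear jars, its plastic bar roughly along the arm's x direction, and two empty middle cells, so the choice holds. The knob's white mark is at the lower left in its crop. Next I move to view the knob from along its axis.

Call:
step_arm(
  increments=[
    {"dx":-0.64,"dy":-0.88,"dz":0.17,"wx":-0.05,"wy":-0.226,"wz":-0.158},
    {"dx":-0.64,"dy":-0.88,"dz":0.17,"wx":-0.05,"wy":-0.226,"wz":-0.158},
    {"dx":-0.64,"dy":-0.88,"dz":0.17,"wx":-0.05,"wy":-0.226,"wz":-0.158},
    {"dx":-0.64,"dy":-0.88,"dz":0.17,"wx":-0.05,"wy":-0.226,"wz":-0.158},
    {"dx":-0.64,"dy":-0.88,"dz":0.17,"wx":-0.05,"wy":-0.226,"wz":-0.158},
  ],
)

```text
time_s: 2.0
eef_pos: [249.7, 344.7, 237.8]
ee_rot: [0.061, 0.17, 0.984, 0.0]
force: [-0.3, 0.6, 0.8]
grip_width: 1.003
grip_force: 0.0
```

Call:
step_arm(
  increments=[
    {"dx":-0.64,"dy":-0.88,"dz":0.17,"wx":-0.05,"wy":-0.226,"wz":-0.158},
    {"dx":-0.64,"dy":-0.88,"dz":0.17,"wx":-0.05,"wy":-0.226,"wz":-0.158},
    {"dx":-0.64,"dy":-0.88,"dz":0.17,"wx":-0.05,"wy":-0.226,"wz":-0.158},
    {"dx":-0.64,"dy":-0.88,"dz":0.17,"wx":-0.05,"wy":-0.226,"wz":-0.158},
    {"dx":-0.64,"dy":-0.88,"dz":0.17,"wx":-0.05,"wy":-0.226,"wz":-0.158},
  ],
)

```text
time_s: 2.5
eef_pos: [295.0, 215.3, 227.4]
ee_rot: [0.121, 0.128, 0.984, 0.001]
force: [1.1, 0.6, -0.4]
grip_width: 0.998
grip_force: 0.0
```

Call:
step_arm(
  increments=[
    {"dx":-0.64,"dy":-0.88,"dz":0.17,"wx":-0.05,"wy":-0.226,"wz":-0.158},
    {"dx":-0.64,"dy":-0.88,"dz":0.17,"wx":-0.05,"wy":-0.226,"wz":-0.158},
    {"dx":-0.64,"dy":-0.88,"dz":0.17,"wx":-0.05,"wy":-0.226,"wz":-0.158},
    {"dx":-0.64,"dy":-0.88,"dz":0.17,"wx":-0.05,"wy":-0.226,"wz":-0.158},
    {"dx":-0.64,"dy":-0.88,"dz":0.17,"wx":-0.05,"wy":-0.226,"wz":-0.158},
  ],
)

```text
time_s: 3.0
eef_pos: [351.7, 89.8, 226.3]
ee_rot: [0.181, 0.086, 0.98, 0.001]
force: [-0.3, -0.1, -1.3]
grip_width: 0.995
grip_force: 0.0
```

Call:
step_arm(
  increments=[
    {"dx":-0.64,"dy":-0.88,"dz":0.17,"wx":-0.05,"wy":-0.226,"wz":-0.158},
    {"dx":-0.64,"dy":-0.88,"dz":0.17,"wx":-0.05,"wy":-0.226,"wz":-0.158},
    {"dx":-0.64,"dy":-0.88,"dz":0.17,"wx":-0.05,"wy":-0.226,"wz":-0.158},
    {"dx":-0.64,"dy":-0.88,"dz":0.17,"wx":-0.05,"wy":-0.226,"wz":-0.158},
    {"dx":-0.64,"dy":-0.88,"dz":0.17,"wx":-0.05,"wy":-0.226,"wz":-0.158},
  ],
)

```text
time_s: 3.5
eef_pos: [418.1, -30.6, 235.5]
ee_rot: [0.24, 0.043, 0.97, 0.001]
force: [0.3, 0.6, 0.4]
grip_width: 0.996
grip_force: 0.0
```

Call:
step_arm(
  increments=[
    {"dx":-0.64,"dy":-0.88,"dz":0.17,"wx":-0.05,"wy":-0.226,"wz":-0.158},
    {"dx":-0.64,"dy":-0.88,"dz":0.17,"wx":-0.05,"wy":-0.226,"wz":-0.158},
    {"dx":-0.64,"dy":-0.88,"dz":0.17,"wx":-0.05,"wy":-0.226,"wz":-0.158},
    {"dx":-0.64,"dy":-0.88,"dz":0.17,"wx":-0.05,"wy":-0.226,"wz":-0.158},
    {"dx":-0.64,"dy":-0.88,"dz":0.17,"wx":-0.05,"wy":-0.226,"wz":-0.158},
  ],
)

```text
time_s: 4.0
eef_pos: [492.4, -144.6, 255.8]
ee_rot: [0.297, -0.001, 0.955, 0.001]
force: [-0.7, 0.4, 0.9]
grip_width: 1.001
grip_force: 0.0
```

```bash
python3 - <<'E'
from h import *
T=tool();print(np.round(T,3),ctrl.sense()["joints"],ctrl.sense()["force"])
c=cap("wrist");cv2.imwrite("pics/w1.png",c["frame"])
for l in "bay_mouth pod_panel bay_home speed_knob_grip tray".split(): print(l,lm(c,"wrist",l)[:3])
E
```

```text
[[-8.24000e-01 -2.00000e-03  5.67000e-01  4.92396e+02]
 [-1.00000e-03  1.00000e+00  3.00000e-03 -1.44574e+02]
 [-5.67000e-01  2.00000e-03 -8.24000e-01  2.55823e+02]
 [ 0.00000e+00  0.00000e+00  0.00000e+00  1.00000e+00]] [-0.68455091  0.05257915  1.92770325  0.55499736  0.75375409 -2.58850546] [-0.70055486  0.44193236  0.85084941]
bay_mouth [(0.76, [618.6, -3.5, 14.1], [446, 134])]
pod_panel []
bay_home [(0.92, [673.9, 6.0, 14.9], [441, 170]), (0.49, [716.4, 192.4, 0.6], [567, 185])]
speed_knob_grip [(0.86, [581.9, -139.5, 125.6], [325, 187])]
tray [(0.53, [607.2, -140.2, 94.1], [324, 180])]
```

View pics/w1.png

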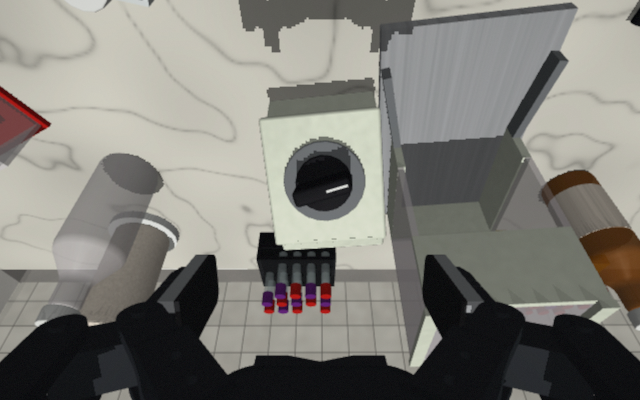

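The wrist view shows the knob at about (325,187) with its bar running from (297,198) to (350,184) and the mark on the right, so it is about 75–80° clockwise of off. The panel corners are near (262,119), (377,110), (385,243) and (276,247). I'll fit the shaker's pose to these points.

```bash
cat > fit.py <<'E'
from h import *
from scipy.optimize import least_squares
c=cap("wrist"); t=cap("top")
obs=[(c,(-75,-195,50),(262,119)),(c,(-75,-85,50),(377,110)),(c,(35,-85,125),(385,243)),(c,(35,-195,125),(276,247)),(c,(-120,80,12),(577,5)),
 (t,(-120,80,12),(290,211)),(t,(-120,-80,12),(348,206))]
def pf(c,X):
    p=np.linalg.inv(c["W"])@np.append(X,1); return np.array([c["fx"]*p[0]/p[2]+c["cx"],c["fy"]*p[1]/p[2]+c["cy"]])
def S(q):
    T=np.eye(4);T[:3,:3]=R.from_euler("z",q[2]).as_matrix();T[:3,3]=[q[0],q[1],0];return T
def f(q): return np.concatenate([(pf(c,(S(q)@[*X,1])[:3])-u) for c,X,u in obs])
r=least_squares(f,[615,-2,.09],loss="soft_l1",f_scale=3)
if __name__=="__main__":
    print(r.x,np.round(r.fun.reshape(-1,2) if 0 else f(r.x).reshape(-1,2),1))
    Sh=S(r.x); B=np.array([-20,-140,87.5,1]); A=np.array([-S6,0,C6])
    for h in (37,44): 
        X=(Sh@(B+np.append(A*h,0)))[:3]; print(h,X,pf(c,X))
    # bar direction: compare pixel of bar ends for thetas
    for th in np.radians([70,75,80,85,90]):
        # bar x dir at theta: at 0 = downslope (-C6,0,-S6); clockwise seen from outside
        d=R.from_rotvec(-A*th).apply([-C6,0,-S6])
        e=[(Sh@np.append(B[:3]+A*44+s*24.5*d,1))[:3] for s in (1,-1)]
        print(np.degrees(th),[pf(c,x).round(1) for x in e])
    g=c["frame"][130:240,275:375]; cv2.imwrite("pics/knob.png",cv2.resize(g,None,fx=5,fy=5,interpolation=3))
E
python3 fit.py
```

```text
[6.15479183e+02 4.07791741e+00 1.35854586e-01] [[-3.3 -0.9]
 [ 0.8 -5.4]
 [ 1.6 -1.4]
 [ 3.1  2.6]
 [-2.3  3. ]
 [ 0.2  2.4]
 [-0.8 -0.1]]
37 [ 593.92538034 -140.17037745  118.03741775] [322.47474449 191.77114675]
44 [ 590.00930153 -140.70569211  123.81476706] [321.92523122 193.85675282]
70.0 [array([348.3, 181.7]), array([296.4, 205.6])]
75.0 [array([349.3, 184. ]), array([295.3, 203.4])]
80.0 [array([350.1, 186.4]), array([294.5, 201.2])]
85.0 [array([350.6, 188.8]), array([293.8, 198.8])]
90.0 [array([351. , 191.3]), array([293.4, 196.4])]
```

View pics/knob.png

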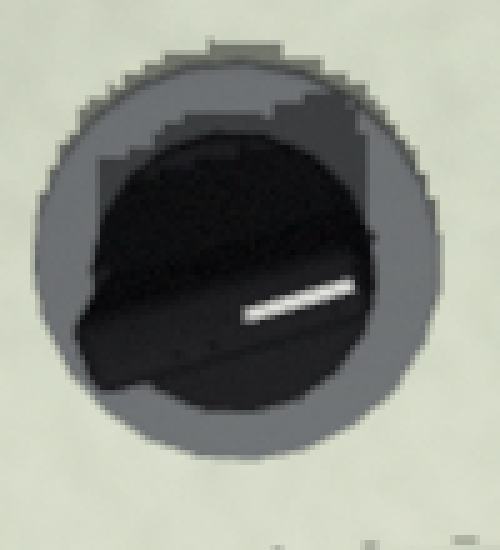

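The bar's top centre is at about (321,194) in the wrist image and the fitted model predicts (322,194), so the fit agrees. The knob angle is about 78° (1.37 rad).

```bash
cat > kn.py <<'E'
from h import *
SH=np.eye(4);SH[:3,:3]=R.from_euler("z",.125).as_matrix();SH[:3,3]=[615.5,3,0]
G=np.array([593,-141,118.])
A=SH[:3,:3]@[-S6,0,C6]; D0=SH[:3,:3]@[-C6,0,-S6]
def kp(th,h):
    d=R.from_rotvec(-A*np.radians(th)).apply(D0)
    return pose(G+A*h,np.cross(-A,d),-A)
E
python3 - <<'E'
from kn import *
T1=kp(79,60);print(T1[:3,3]);plan(T1,15);plan(kp(79,10),5,T1)
E
```

```text
[ 559.3857833  -145.22379899  167.52013689]
15 rows d [-0.027 -0.004  0.295] w [-0.035  0.03   0.812]
5 rows d [ 0.  -0.   0.4] w [ 0. -0.  0.]
```

Call:
step_arm(
  increments=[
    {"dx":-0.027,"dz":0.295,"wx":-0.035,"wy":0.03,"wz":0.812},
    {"dx":-0.027,"dz":0.295,"wx":-0.035,"wy":0.03,"wz":0.812},
    {"dx":-0.027,"dz":0.295,"wx":-0.035,"wy":0.03,"wz":0.812},
    {"dx":-0.027,"dz":0.295,"wx":-0.035,"wy":0.03,"wz":0.812},
    {"dx":-0.027,"dz":0.295,"wx":-0.035,"wy":0.03,"wz":0.812},
  ],
  fingers=60,
)

```text
invalid input at $.increments[0]: expected keys dx, dy, dz, wx, wy, wz
```

Call:
step_arm(
  increments=[
    {"dx":-0.027,"dz":0.295,"wx":-0.035,"wy":0.03,"wz":0.812},
    {"dx":-0.027,"dz":0.295,"wx":-0.035,"wy":0.03,"wz":0.812},
    {"dx":-0.027,"dz":0.295,"wx":-0.035,"wy":0.03,"wz":0.812},
    {"dx":-0.027,"dz":0.295,"wx":-0.035,"wy":0.03,"wz":0.812},
    {"dx":-0.027,"dz":0.295,"wx":-0.035,"wy":0.03,"wz":0.812},
  ],
)

```text
invalid input at $.increments[0]: expected keys dx, dy, dz, wx, wy, wz
```

Call:
step_arm(
  increments=[
    {"dx":-0.027,"dz":0.295,"wx":-0.035,"wy":0.03,"wz":0.812},
    {"dx":-0.027,"dz":0.295,"wx":-0.035,"wy":0.03,"wz":0.812},
    {"dx":-0.027,"dz":0.295,"wx":-0.035,"wy":0.03,"wz":0.812},
    {"dx":-0.027,"dz":0.295,"wx":-0.035,"wy":0.03,"wz":0.812},
    {"dx":-0.027,"dz":0.295,"wx":-0.035,"wy":0.03,"wz":0.812},
  ],
)

```text
invalid input at $.increments[0]: expected keys dx, dy, dz, wx, wy, wz
```

```bash
python3 - <<'E'
from kn import *
print(ctrl.sense()["joints"].round(2) if hasattr(ctrl.sense()["joints"],"round") else ctrl.sense()["joints"],tool()[:3,3]);plan(kp(79,10),5)
c=cap("wrist");cv2.imwrite("pics/w2.png",c["frame"])
print(lm(c,"wrist","speed_knob_grip"),G,proj(c,G),proj(c,G+7*A))
print([proj(c,G+7*A+s*24.5*tool()[:3,0]) for s in (-1,1)])
E
```

```text
[-0.68  0.05  1.93  0.55  0.75 -2.58] [ 491.66807647 -142.686687    255.61461838]
5 rows d [-0.07   0.002  1.286] w [-0.104  0.09   2.436]
[(0.58, [583.8, -140.6, 127.1], [322, 191]), (0.42, [718.1, 191.3, 3.9], [565, 188])] [ 593. -141.  118.] [321, 190] [320, 192]
[[320, 220], [321, 163]]
```

View pics/w2.png

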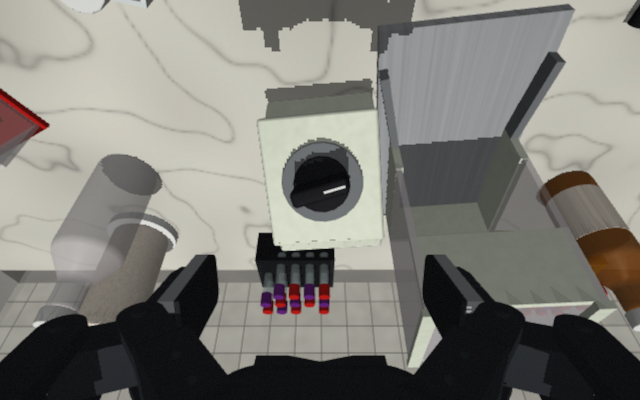

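The moves were refused because every key must be given, so this is the same view as before. I'm sending them again.

Call:
step_arm(
  increments=[
    {"dx":-0.027,"dy":0,"dz":0.295,"wx":-0.035,"wy":0.03,"wz":0.812},
    {"dx":-0.027,"dy":0,"dz":0.295,"wx":-0.035,"wy":0.03,"wz":0.812},
    {"dx":-0.027,"dy":0,"dz":0.295,"wx":-0.035,"wy":0.03,"wz":0.812},
    {"dx":-0.027,"dy":0,"dz":0.295,"wx":-0.035,"wy":0.03,"wz":0.812},
    {"dx":-0.027,"dy":0,"dz":0.295,"wx":-0.035,"wy":0.03,"wz":0.812},
  ],
  fingers=60,
)

```text
time_s: 5.0
eef_pos: [515.5, -143.3, 226.8]
ee_rot: [0.282, 0.2, 0.936, 0.073]
force: [0.2, 0.3, -0.6]
grip_width: 0.702
grip_force: 0.0
```

Call:
step_arm(
  increments=[
    {"dx":-0.027,"dy":0,"dz":0.295,"wx":-0.035,"wy":0.03,"wz":0.812},
    {"dx":-0.027,"dy":0,"dz":0.295,"wx":-0.035,"wy":0.03,"wz":0.812},
    {"dx":-0.027,"dy":0,"dz":0.295,"wx":-0.035,"wy":0.03,"wz":0.812},
    {"dx":-0.027,"dy":0,"dz":0.295,"wx":-0.035,"wy":0.03,"wz":0.812},
    {"dx":-0.027,"dy":0,"dz":0.295,"wx":-0.035,"wy":0.03,"wz":0.812},
  ],
)

```text
time_s: 5.5
eef_pos: [538.3, -144.0, 197.6]
ee_rot: [0.254, 0.39, 0.874, 0.141]
force: [-0.1, 0.5, 0.1]
grip_width: 0.702
grip_force: 0.0
```

Call:
step_arm(
  increments=[
    {"dx":-0.027,"dy":0,"dz":0.295,"wx":-0.035,"wy":0.03,"wz":0.812},
    {"dx":-0.027,"dy":0,"dz":0.295,"wx":-0.035,"wy":0.03,"wz":0.812},
    {"dx":-0.027,"dy":0,"dz":0.295,"wx":-0.035,"wy":0.03,"wz":0.812},
    {"dx":-0.027,"dy":0,"dz":0.295,"wx":-0.035,"wy":0.03,"wz":0.812},
    {"dx":-0.027,"dy":0,"dz":0.295,"wx":-0.035,"wy":0.03,"wz":0.812},
  ],
)

```text
time_s: 6.0
eef_pos: [560.4, -144.7, 167.9]
ee_rot: [0.216, 0.562, 0.773, 0.202]
force: [0.5, 0.1, -0.7]
grip_width: 0.701
grip_force: 0.0
```

```bash
python3 - <<'E'
from kn import *
print(np.round(ctrl.sense()["joints"],2),tool()[:3,3]);plan(kp(79,10),5)
c=cap("wrist");cv2.imwrite("pics/w3.png",c["frame"])
print(lm(c,"wrist","speed_knob_grip"),G,proj(c,G),proj(c,G+7*A))
print([proj(c,G+7*A+s*24.5*tool()[:3,0]) for s in (-1,1)])
E
```

```text
[-0.61  0.33  1.85  0.71  0.62 -1.45] [ 560.37975807 -144.72953668  167.88106584]
5 rows d [-0.001 -0.009  0.398] w [ 0.001 -0.    -0.007]
[(0.62, [582.7, -140.1, 122.6], [305, 232])] [ 593. -141.  118.] [315, 231] [315, 236]
[[315, 278], [314, 191]]
```

View pics/w3.png

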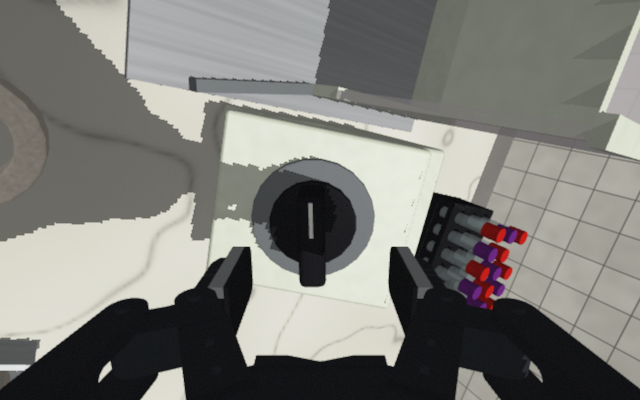

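The close view shows the bar running vertically in the image at column 311, centred near row 236, between the fingers at columns 240 and 400. I'll shift about 3 mm to that side, go down and grip.

Call:
step_arm(
  increments=[
    {"dx":0,"dy":-0.03,"dz":0.4,"wx":0,"wy":0,"wz":0},
    {"dx":0,"dy":-0.03,"dz":0.4,"wx":0,"wy":0,"wz":0},
    {"dx":0,"dy":-0.03,"dz":0.4,"wx":0,"wy":0,"wz":0},
    {"dx":0,"dy":-0.03,"dz":0.4,"wx":0,"wy":0,"wz":0},
    {"dx":0,"dy":-0.02,"dz":0.4,"wx":0,"wy":0,"wz":0},
  ],
)

```text
time_s: 6.6
eef_pos: [585.9, -142.4, 123.9]
ee_rot: [0.216, 0.56, 0.774, 0.202]
force: [0.2, 0.0, 0.6]
grip_width: 0.704
grip_force: 0.0
```

Call:
step_arm(
  increments=[
    {"dx":0,"dy":0,"dz":0,"wx":0,"wy":0,"wz":0},
    {"dx":0,"dy":0,"dz":0,"wx":0,"wy":0,"wz":0},
    {"dx":0,"dy":0,"dz":0,"wx":0,"wy":0,"wz":0},
    {"dx":0,"dy":0,"dz":0,"wx":0,"wy":0,"wz":0},
    {"dx":0,"dy":0,"dz":0,"wx":0,"wy":0,"wz":0},
  ],
  fingers=0,
  squeeze=30,
)

```text
time_s: 7.1
eef_pos: [584.4, -143.6, 125.8]
ee_rot: [0.217, 0.56, 0.774, 0.201]
force: [-27.1, -4.5, 17.7]
grip_width: 0.161
grip_force: 38.7
```

The grip is on at 13.7 mm, but there is about 30 N along the axis, because the tips swing forward onto the disc as they close. I'll release, back off a few millimetres and grip again.

Call:
step_arm(
  increments=[
    {"dx":0,"dy":0,"dz":0,"wx":0,"wy":0,"wz":0},
    {"dx":0,"dy":0,"dz":0,"wx":0,"wy":0,"wz":0},
    {"dx":0,"dy":-0.06,"dz":-0.18,"wx":0,"wy":0,"wz":0},
    {"dx":0,"dy":0,"dz":0,"wx":0,"wy":0,"wz":0},
  ],
  fingers=35,
)

```text
time_s: 7.5
eef_pos: [581.6, -143.3, 128.0]
ee_rot: [0.216, 0.561, 0.774, 0.202]
force: [0.8, -0.4, 0.9]
grip_width: 0.412
grip_force: 0.0
```

Call:
step_arm(
  increments=[
    {"dx":0,"dy":0,"dz":0,"wx":0,"wy":0,"wz":0},
    {"dx":0,"dy":0,"dz":0,"wx":0,"wy":0,"wz":0},
    {"dx":0,"dy":0,"dz":0,"wx":0,"wy":0,"wz":0},
    {"dx":0,"dy":0,"dz":0,"wx":0,"wy":0,"wz":0},
  ],
  fingers=0,
  squeeze=30,
)

```text
time_s: 7.9
eef_pos: [582.1, -143.2, 128.1]
ee_rot: [0.216, 0.56, 0.774, 0.202]
force: [0.9, 2.0, 4.5]
grip_width: 0.157
grip_force: 32.5
```

```bash
python3 - <<'E'
from kn import *
s=ctrl.sense();T=tool();print(T.round(3),"F tool",T[:3,:3].T@s["force"],s["wrist_torque"],s["grip_width"]*85)
E
```

```text
[[-2.78000e-01  7.80000e-01  5.61000e-01  5.82105e+02]
 [ 9.54000e-01  2.90000e-01  7.00000e-02 -1.43158e+02]
 [-1.08000e-01  5.55000e-01 -8.25000e-01  1.28085e+02]
 [ 0.00000e+00  0.00000e+00  0.00000e+00  1.00000e+00]] F tool [ 1.1485517   3.76293065 -3.01627808] [ 0.31840101 -0.15053305  0.18715225] 13.37688501328525
```

Call:
step_arm(
  increments=[
    {"dx":0,"dy":0,"dz":0,"wx":0,"wy":0,"wz":-0.8},
    {"dx":0,"dy":0,"dz":0,"wx":0,"wy":0,"wz":-0.8},
    {"dx":0,"dy":0,"dz":0,"wx":0,"wy":0,"wz":-0.8},
  ],
  squeeze=40,
)

```text
time_s: 8.2
eef_pos: [582.1, -143.2, 128.1]
ee_rot: [0.24, 0.458, 0.838, 0.173]
force: [-0.5, 1.6, 4.8]
grip_width: 0.156
grip_force: 40.9
```

```bash
cat > f.py <<'E'
from kn import *
s=ctrl.sense();T=tool();print(T[:3,3].round(1),"F tool",T[:3,:3].T@s["force"],"M tool",T[:3,:3].T@s["wrist_torque"],s["grip_width"]*85.4)
print("angle of tool x vs off", np.degrees(np.arctan2(np.cross(D0,T[:3,0])@-A, T[:3,0]@D0)), np.round(s["joints"],2))
E
python3 f.py
```

```text
[ 582.1 -143.2  128.1] F tool [ 0.43161694  3.00601069 -4.12614316] M tool [-0.1644534   0.2735949   0.10601469] 13.347062373550846
angle of tool x vs off 64.41836297043346 [-0.58  0.43  1.83  0.79  0.55 -1.77]
```

Call:
step_arm(
  increments=[
    {"dx":0,"dy":0,"dz":0,"wx":0,"wy":0,"wz":-0.9},
    {"dx":0,"dy":0,"dz":0,"wx":0,"wy":0,"wz":-0.9},
    {"dx":0,"dy":0,"dz":0,"wx":0,"wy":0,"wz":-0.9},
    {"dx":0,"dy":0,"dz":0,"wx":0,"wy":0,"wz":-0.9},
    {"dx":0,"dy":0,"dz":0,"wx":0,"wy":0,"wz":-0.9},
  ],
)

```text
time_s: 8.7
eef_pos: [582.1, -143.2, 128.1]
ee_rot: [0.274, 0.249, 0.922, 0.112]
force: [-0.6, 2.4, 5.1]
grip_width: 0.157
grip_force: 40.9
```

Call:
step_arm(
  increments=[
    {"dx":0,"dy":0,"dz":0,"wx":0,"wy":0,"wz":-0.9},
    {"dx":0,"dy":0,"dz":0,"wx":0,"wy":0,"wz":-0.9},
    {"dx":0,"dy":0,"dz":0,"wx":0,"wy":0,"wz":-0.9},
    {"dx":0,"dy":0,"dz":0,"wx":0,"wy":0,"wz":-0.9},
  ],
)

```text
time_s: 9.1
eef_pos: [582.1, -143.3, 128.1]
ee_rot: [0.29, 0.072, 0.952, 0.059]
force: [0.6, 2.0, 4.3]
grip_width: 0.153
grip_force: 40.8
```

```bash
python3 f.py
```

```text
[ 582.1 -143.3  128.1] F tool [-2.48695758  2.70525695 -3.11627078] M tool [-0.09547376  0.02794187  0.06638642] 13.031370476741149
angle of tool x vs off 15.790704655152556 [-0.58  0.43  1.83  0.79  0.54 -2.62]
```

The wrist joint reaches its limit about 1° short of the stop, so I'll regrip with a half turn: release, back off, turn 180°, return.

Call:
step_arm(
  increments=[
    {"dx":0,"dy":0,"dz":0,"wx":0,"wy":0,"wz":0},
    {"dx":0,"dy":0,"dz":0,"wx":0,"wy":0,"wz":0},
    {"dx":0,"dy":0,"dz":-0.4,"wx":0,"wy":0,"wz":0},
    {"dx":0,"dy":0,"dz":-0.6,"wx":0,"wy":0,"wz":0},
    {"dx":0,"dy":0,"dz":-0.6,"wx":0,"wy":0,"wz":0},
  ],
  fingers=50,
)

```text
time_s: 9.6
eef_pos: [558.7, -146.1, 161.2]
ee_rot: [0.289, 0.075, 0.952, 0.06]
force: [-0.3, -0.4, 0.5]
grip_width: 0.585
grip_force: 0.0
```

Call:
step_arm(
  increments=[
    {"dx":0,"dy":0,"dz":0,"wx":0,"wy":0,"wz":1},
    {"dx":0,"dy":0,"dz":0,"wx":0,"wy":0,"wz":1},
    {"dx":0,"dy":0,"dz":0,"wx":0,"wy":0,"wz":1},
    {"dx":0,"dy":0,"dz":0,"wx":0,"wy":0,"wz":1},
    {"dx":0,"dy":0,"dz":0,"wx":0,"wy":0,"wz":1},
  ],
)

```text
time_s: 10.1
eef_pos: [559.0, -146.2, 161.1]
ee_rot: [0.264, 0.32, 0.9, 0.133]
force: [1.1, 0.2, -0.7]
grip_width: 0.59
grip_force: 0.0
```

Call:
step_arm(
  increments=[
    {"dx":0,"dy":0,"dz":0,"wx":0,"wy":0,"wz":1},
    {"dx":0,"dy":0,"dz":0,"wx":0,"wy":0,"wz":1},
    {"dx":0,"dy":0,"dz":0,"wx":0,"wy":0,"wz":1},
    {"dx":0,"dy":0,"dz":0,"wx":0,"wy":0,"wz":1},
    {"dx":0,"dy":0,"dz":0,"wx":0,"wy":0,"wz":1},
  ],
)

```text
time_s: 10.6
eef_pos: [559.0, -146.2, 161.1]
ee_rot: [0.221, 0.542, 0.786, 0.197]
force: [0.8, 0.0, 0.5]
grip_width: 0.588
grip_force: 0.0
```

Call:
step_arm(
  increments=[
    {"dx":0,"dy":0,"dz":0,"wx":0,"wy":0,"wz":1},
    {"dx":0,"dy":0,"dz":0,"wx":0,"wy":0,"wz":1},
    {"dx":0,"dy":0,"dz":0,"wx":0,"wy":0,"wz":1},
    {"dx":0,"dy":0,"dz":0,"wx":0,"wy":0,"wz":1},
    {"dx":0,"dy":0,"dz":0,"wx":0,"wy":0,"wz":1},
  ],
)

```text
time_s: 11.1
eef_pos: [559.0, -146.2, 161.1]
ee_rot: [0.162, 0.727, 0.619, 0.247]
force: [0.7, 0.4, -0.6]
grip_width: 0.586
grip_force: 0.0
```

Call:
step_arm(
  increments=[
    {"dx":0,"dy":0,"dz":0,"wx":0,"wy":0,"wz":1},
    {"dx":0,"dy":0,"dz":0,"wx":0,"wy":0,"wz":1},
    {"dx":0,"dy":0,"dz":0,"wx":0,"wy":0,"wz":1},
    {"dx":0,"dy":0,"dz":0,"wx":0,"wy":0,"wz":1},
    {"dx":0,"dy":0,"dz":0,"wx":0,"wy":0,"wz":1},
  ],
)

```text
time_s: 11.6
eef_pos: [559.0, -146.2, 161.1]
ee_rot: [0.093, 0.863, 0.41, 0.281]
force: [0.4, -0.0, -0.5]
grip_width: 0.587
grip_force: 0.0
```

Call:
step_arm(
  increments=[
    {"dx":0,"dy":0,"dz":0,"wx":0,"wy":0,"wz":1},
    {"dx":0,"dy":0,"dz":0,"wx":0,"wy":0,"wz":1},
    {"dx":0,"dy":0,"dz":0,"wx":0,"wy":0,"wz":1},
    {"dx":0,"dy":0,"dz":0,"wx":0,"wy":0,"wz":1},
    {"dx":0,"dy":0,"dz":0,"wx":0,"wy":0,"wz":1},
  ],
)

```text
time_s: 12.1
eef_pos: [559.1, -146.2, 161.1]
ee_rot: [0.017, 0.94, 0.172, 0.295]
force: [-0.6, -0.0, -0.2]
grip_width: 0.588
grip_force: 0.0
```

Call:
step_arm(
  increments=[
    {"dx":0,"dy":0,"dz":0,"wx":0,"wy":0,"wz":1},
    {"dx":0,"dy":0,"dz":0,"wx":0,"wy":0,"wz":1},
    {"dx":0,"dy":0,"dz":0,"wx":0,"wy":0,"wz":1},
    {"dx":0,"dy":0,"dz":0,"wx":0,"wy":0,"wz":1},
    {"dx":0,"dy":0,"dz":0,"wx":0,"wy":0,"wz":1},
  ],
)

```text
time_s: 12.6
eef_pos: [559.0, -146.2, 161.1]
ee_rot: [-0.06, 0.952, -0.077, 0.289]
force: [-0.2, 0.5, -0.5]
grip_width: 0.591
grip_force: 0.0
```

```bash
python3 - <<'E'
from kn import *
exec(open("f.py").read())
T1=T.copy(); T1=pose([582.1,-143.3,128.1],-(R.from_rotvec(-A*np.radians(15.8)).apply(np.cross(-A,D0))),-A)
plan(T1,4)
c=cap("wrist");print(lm(c,"wrist","speed_knob_grip"))
E
```

```text
[ 559.  -146.2  161.1] F tool [-0.54699686 -0.4223895   0.37814701] M tool [-0.01910795 -0.2661595  -0.01823936] 50.46162914583888
angle of tool x vs off -163.646476439366 [-0.62  0.34  1.86  0.73  0.61  0.57]
4 rows d [ 0.005 -0.002  0.404] w [ 0.001 -0.001 -0.023]
[(0.8, [584.0, -139.5, 124.2], [313, 247])]
```

Descend the same way, grip, then turn in small steps to the stop.

Call:
step_arm(
  increments=[
    {"dx":0,"dy":0,"dz":0.4,"wx":0,"wy":0,"wz":0},
    {"dx":0,"dy":0,"dz":0.4,"wx":0,"wy":0,"wz":0},
    {"dx":0,"dy":0,"dz":0.4,"wx":0,"wy":0,"wz":0},
    {"dx":0,"dy":0,"dz":0.4,"wx":0,"wy":0,"wz":0},
  ],
)

```text
time_s: 13.1
eef_pos: [582.2, -143.1, 126.6]
ee_rot: [-0.059, 0.953, -0.074, 0.289]
force: [0.4, -0.7, -0.2]
grip_width: 0.585
grip_force: 0.0
```

Call:
step_arm(
  increments=[
    {"dx":0,"dy":0,"dz":0,"wx":0,"wy":0,"wz":0},
    {"dx":0,"dy":0,"dz":0,"wx":0,"wy":0,"wz":0},
    {"dx":0,"dy":0,"dz":0,"wx":0,"wy":0,"wz":0},
    {"dx":0,"dy":0,"dz":0,"wx":0,"wy":0,"wz":0},
    {"dx":0,"dy":0,"dz":0,"wx":0,"wy":0,"wz":0},
  ],
  fingers=0,
  squeeze=40,
)

```text
time_s: 13.6
eef_pos: [581.8, -143.1, 127.9]
ee_rot: [-0.06, 0.952, -0.074, 0.29]
force: [1.7, 2.0, -0.9]
grip_width: 0.155
grip_force: 40.4
```

Call:
step_arm(
  increments=[
    {"dx":0,"dy":0,"dz":0,"wx":0,"wy":0,"wz":-0.7},
    {"dx":0,"dy":0,"dz":0,"wx":0,"wy":0,"wz":-0.7},
  ],
)

```text
time_s: 13.8
eef_pos: [581.8, -143.2, 127.9]
ee_rot: [-0.038, 0.955, -0.002, 0.293]
force: [1.1, 1.4, -1.7]
grip_width: 0.157
grip_force: 40.4
```

```bash
python3 f.py
```

```text
[ 581.8 -143.2  127.9] F tool [-0.13990477 -1.23751072  2.13072738] M tool [ 0.03883696 -0.27486682  0.04783164] 13.388609345850812
angle of tool x vs off -172.54999647726507 [-0.58  0.43  1.83  0.79  0.55  0.38]
```

Call:
step_arm(
  increments=[
    {"dx":0,"dy":0,"dz":0,"wx":0,"wy":0,"wz":-0.5},
    {"dx":0,"dy":0,"dz":0,"wx":0,"wy":0,"wz":-0.5},
    {"dx":0,"dy":0,"dz":0,"wx":0,"wy":0,"wz":0},
  ],
)

```text
time_s: 14.1
eef_pos: [581.8, -143.2, 127.8]
ee_rot: [-0.023, 0.954, 0.046, 0.295]
force: [0.7, 1.8, -0.2]
grip_width: 0.155
grip_force: 40.5
```

```bash
python3 f.py
```

```text
[ 581.8 -143.2  127.8] F tool [ 0.59809834 -1.7498238   0.70721065] M tool [ 0.13225926 -0.27568092 -0.02956815] 13.24641508712206
angle of tool x vs off -178.4148677780841 [-0.58  0.43  1.83  0.79  0.54  0.27]
```

Call:
step_arm(
  increments=[
    {"dx":0,"dy":0,"dz":0,"wx":0,"wy":0,"wz":-0.3},
    {"dx":0,"dy":0,"dz":0,"wx":0,"wy":0,"wz":0},
  ],
)

```text
time_s: 14.3
eef_pos: [581.8, -143.2, 127.8]
ee_rot: [-0.018, 0.953, 0.06, 0.295]
force: [0.3, 0.9, 0.9]
grip_width: 0.153
grip_force: 41.1
```

```bash
python3 f.py
```

```text
[ 581.8 -143.2  127.8] F tool [ 0.90733456 -0.87718505 -0.50903996] M tool [ 0.20031682 -0.38645813  0.63301544] 13.080581536258602
angle of tool x vs off 179.97269368229018 [-0.58  0.43  1.83  0.79  0.55  0.24]
```

Call:
step_arm(
  increments=[
    {"dx":0,"dy":0,"dz":0,"wx":0,"wy":0,"wz":-0.3},
    {"dx":0,"dy":0,"dz":0,"wx":0,"wy":0,"wz":0},
  ],
)

```text
time_s: 14.5
eef_pos: [581.9, -143.2, 128.0]
ee_rot: [-0.014, 0.952, 0.075, 0.296]
force: [0.1, 2.2, 2.4]
grip_width: 0.157
grip_force: 52.7
```

```bash
python3 f.py
```

```text
[ 581.9 -143.2  128. ] F tool [ 1.74354881 -2.12314409 -1.81126082] M tool [ 0.3464528  -0.00925266  1.03160074] 13.429097456139617
angle of tool x vs off 178.2035111760779 [-0.58  0.43  1.83  0.79  0.55  0.21]
```

Call:
step_arm(
  increments=[
    {"dx":0,"dy":0,"dz":0,"wx":0,"wy":0,"wz":-0.3},
    {"dx":0,"dy":0,"dz":0,"wx":0,"wy":0,"wz":0},
  ],
  squeeze=60,
)

```text
time_s: 14.7
eef_pos: [581.9, -143.2, 128.0]
ee_rot: [-0.009, 0.951, 0.089, 0.296]
force: [-0.8, 3.3, 4.3]
grip_width: 0.16
grip_force: 76.2
```

```bash
python3 f.py
```

```text
[ 581.9 -143.2  128. ] F tool [ 2.30968427 -3.2121507  -3.82710033] M tool [ 0.48179333 -0.06244827  1.82569951] 13.67686884497914
angle of tool x vs off 176.4782516133939 [-0.58  0.43  1.83  0.79  0.55  0.18]
```

Call:
step_arm(
  increments=[
    {"dx":0,"dy":0,"dz":0,"wx":0,"wy":0,"wz":0},
    {"dx":0,"dy":0,"dz":0,"wx":0,"wy":0,"wz":0},
    {"dx":0,"dy":0,"dz":-0.5,"wx":0,"wy":0,"wz":0},
    {"dx":0,"dy":0,"dz":-1,"wx":0,"wy":0,"wz":0},
    {"dx":0,"dy":0,"dz":-1,"wx":0,"wy":0,"wz":0},
  ],
  fingers=60,
)

```text
time_s: 15.2
eef_pos: [545.9, -147.8, 180.2]
ee_rot: [-0.009, 0.951, 0.091, 0.295]
force: [0.8, 0.5, 0.1]
grip_width: 0.7
grip_force: 0.0
```

Call:
step_arm(
  increments=[
    {"dx":0,"dy":0,"dz":-1,"wx":0,"wy":0,"wz":0},
    {"dx":0,"dy":0,"dz":-1,"wx":0,"wy":0,"wz":0},
    {"dx":0,"dy":0,"dz":-1,"wx":0,"wy":0,"wz":0},
  ],
)

```text
time_s: 15.5
eef_pos: [503.6, -153.1, 242.5]
ee_rot: [-0.008, 0.951, 0.091, 0.295]
force: [0.7, -1.0, -0.1]
grip_width: 0.703
grip_force: 0.0
```

```bash
python3 f.py; python3 - <<'E'
from kn import *
c=cap("wrist"); cv2.imwrite("pics/w4.png",c["frame"])
print(lm(c,"wrist","speed_knob_grip"),lm(c,"wrist","bay_mouth"),lm(c,"wrist","bay_home"),lm(c,"wrist","pod_panel"))
E
```

```text
[ 503.6 -153.1  242.5] F tool [0.37567737 1.1074645  0.41479311] M tool [ 0.0423106  -0.27878601  0.01999285] 60.02290651602129
angle of tool x vs off 176.1822536698832 [-0.71  0.12  1.89  0.62  0.8   0.3 ]
[(0.93, [582.8, -138.1, 124.6], [312, 195])] [(0.74, [614.9, -0.1, 11.7], [196, 180]), (0.19, [672.6, 4.0, 14.4], [206, 134])] [(0.83, [670.7, 11.6, 14.2], [199, 134])] [(0.87, [608.0, -137.4, 96.0], [316, 180])]
```

View pics/w4.png

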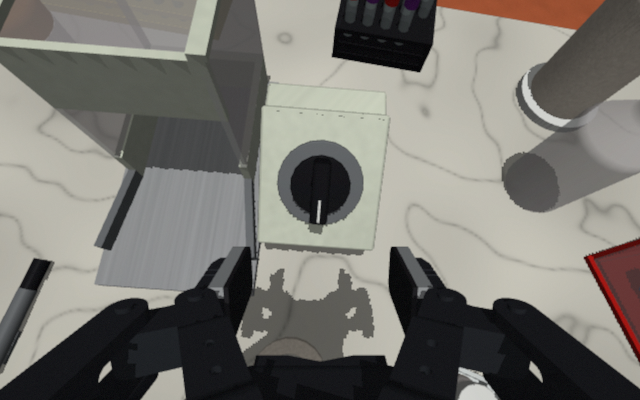

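The view shows the knob's mark at (318,211) pointing at the robot and the bar square to the panel, so it is off. The panel corners here are (266,106), (389,118), (376,249) and (258,240), and the sill corner is (95,283). I'll refit the shaker's pose with both views and locate the tray.

```bash
cat > fit2.py <<'E'
from h import *
from scipy.optimize import least_squares
c=cap("wrist"); t=cap("top"); sc=cap("scene")
w1=dict(c); T1=np.array([[-.824,-.002,.567,492.4],[-.001,1,.003,-144.6],[-.567,.002,-.824,255.8],[0,0,0,1]]); w1["W"]=T1@np.array(c["tool_from_camera"])
obs=[(w1,(-75,-195,50),(262,119)),(w1,(-75,-85,50),(377,110)),(w1,(35,-85,125),(385,243)),(w1,(35,-195,125),(276,247)),(w1,(-120,80,12),(577,5)),
 (t,(-120,80,12),(290,211)),(t,(-120,-80,12),(348,206)),
 (c,(-75,-195,50),(376,249)),(c,(-75,-85,50),(258,241)),(c,(35,-85,125),(266,106)),(c,(35,-195,125),(389,118)),(c,(-120,80,12),(95,283))]
def pf(c,X):
    p=np.linalg.inv(c["W"])@np.append(X,1); return np.array([c["fx"]*p[0]/p[2]+c["cx"],c["fy"]*p[1]/p[2]+c["cy"]])
def S(q):
    T=np.eye(4);T[:3,:3]=R.from_euler("z",q[2]).as_matrix();T[:3,3]=[q[0],q[1],0];return T
def f(q): return np.concatenate([(pf(c,(S(q)@[*X,1])[:3])-u) for c,X,u in obs])
r=least_squares(f,[615,-2,.09],loss="soft_l1",f_scale=2)
print(r.x,np.degrees(r.x[2]),f(r.x).reshape(-1,2).round(1).tolist())
print("knob pred",(S(r.x)@np.append(np.array([-20,-140,87.5])+37*np.array([-S6,0,C6]),1))[:3])
for n,cc in (("top",t),("scene",sc)):
    for l in "tray tray_front jar0".split(): print(n,l,[x[:2] for x in lm(cc,n,l)[:7]])
E
python3 fit2.py
```

```text
[6.16044790e+02 1.35005796e+00 1.21121836e-01] 6.939770026968075 [[-4.3, -1.0], [0.4, -4.0], [-0.5, 0.1], [0.7, 3.1], [-2.6, 7.4], [0.5, 1.9], [-0.4, 0.2], [-3.1, 2.1], [0.2, 2.5], [-4.4, -7.6], [1.2, -10.3], [-0.8, 1.4]]
knob pred [ 592.36822968 -142.56504706  118.03741775]
top tray [(0.72, [399.9, -324.5, 0.9])]
top tray_front [(0.51, [672.2, 346.5, -3.2]), (0.44, [416.3, 132.6, -1.1]), (0.18, [689.4, -390.3, 1.3])]
top jar0 [(0.63, [238.0, -342.3, -2.8]), (0.57, [454.5, -305.2, 8.8]), (0.46, [437.8, -353.4, 3.7]), (0.46, [351.0, -341.1, 2.6]), (0.31, [602.9, -142.0, 91.9])]
scene tray [(0.65, [398.4, -315.2, -2.3])]
scene tray_front [(0.74, [330.9, -303.6, 34.4]), (0.17, [612.0, 0.0, -1.5])]
scene jar0 [(0.74, [437.4, -356.2, 4.4]), (0.66, [355.6, -336.0, 6.4]), (0.61, [362.6, -280.8, 3.5]), (0.57, [239.2, -262.5, 0.0]), (0.51, [235.5, -342.7, 1.2]), (0.43, [610.4, -0.8, 8.7]), (0.18, [470.0, 304.7, -1.9])]
```

```bash
python3 - <<'E'
from h import *
T=tool(); a=np.arctan2(T[1,0],T[0,0]); print("az",a)
T1=pose([455,-230,270],[np.sin(a),-np.cos(a),0],[0,0,-1]); print(T1[:3,0]); plan(T1,7)
y=np.radians(-13); x=-np.array([np.cos(y),np.sin(y),0]); z=np.array([0,0,-1.])
T2=pose([400,-319.5,260]-60*-x*0,np.cross(z,x),z); plan(T2,28,T1)
D=np.linalg.inv(T1)@T2; L=logm(D).real
print([(T1@expm(L*k))[:3,3].round() for k in (.25,.5,.75,1)])
E
```

```text
az 0.20480297702841163
[0.97910107 0.20337426 0.        ]
7 rows d [-0.294  0.381 -0.274] w [ 0.059 -0.816 -0.018]
28 rows d [-0.183 -0.098  0.014] w [ 0.     0.    -0.924]
[array([ 419., -230.,  268.]), array([ 391., -253.,  265.]), array([ 384., -288.,  262.]), array([ 400., -319.,  260.])]
```

Call:
step_arm(
  increments=[
    {"dx":-0.294,"dy":0.381,"dz":-0.274,"wx":0.059,"wy":-0.816,"wz":-0.018},
    {"dx":-0.294,"dy":0.381,"dz":-0.274,"wx":0.059,"wy":-0.816,"wz":-0.018},
    {"dx":-0.294,"dy":0.381,"dz":-0.274,"wx":0.059,"wy":-0.816,"wz":-0.018},
    {"dx":-0.294,"dy":0.381,"dz":-0.274,"wx":0.059,"wy":-0.816,"wz":-0.018},
  ],
  fingers=60,
)

```text
time_s: 16.6
eef_pos: [473.6, -197.7, 253.6]
ee_rot: [-0.003, 0.987, 0.098, 0.127]
force: [0.0, 0.3, 0.6]
grip_width: 0.707
grip_force: 0.0
```

Call:
step_arm(
  increments=[
    {"dx":-0.294,"dy":0.381,"dz":-0.274,"wx":0.059,"wy":-0.816,"wz":-0.018},
    {"dx":-0.294,"dy":0.381,"dz":-0.274,"wx":0.059,"wy":-0.816,"wz":-0.018},
    {"dx":-0.294,"dy":0.381,"dz":-0.274,"wx":0.059,"wy":-0.816,"wz":-0.018},
  ],
)

```text
time_s: 16.9
eef_pos: [454.6, -230.5, 270.4]
ee_rot: [0.0, 0.995, 0.102, -0.001]
force: [0.2, 0.5, -0.1]
grip_width: 0.696
grip_force: 0.0
```

Call:
step_arm(
  increments=[
    {"dx":-0.183,"dy":-0.098,"dz":0.014,"wx":0,"wy":0,"wz":-0.924},
    {"dx":-0.183,"dy":-0.098,"dz":0.014,"wx":0,"wy":0,"wz":-0.924},
    {"dx":-0.183,"dy":-0.098,"dz":0.014,"wx":0,"wy":0,"wz":-0.924},
    {"dx":-0.183,"dy":-0.098,"dz":0.014,"wx":0,"wy":0,"wz":-0.924},
  ],
)

```text
time_s: 17.3
eef_pos: [434.3, -227.0, 268.6]
ee_rot: [0.0, 0.956, 0.293, 0.0]
force: [0.0, -0.2, 0.1]
grip_width: 0.703
grip_force: 0.0
```

Call:
step_arm(
  increments=[
    {"dx":-0.183,"dy":-0.098,"dz":0.014,"wx":0,"wy":0,"wz":-0.924},
    {"dx":-0.183,"dy":-0.098,"dz":0.014,"wx":0,"wy":0,"wz":-0.924},
    {"dx":-0.183,"dy":-0.098,"dz":0.014,"wx":0,"wy":0,"wz":-0.924},
    {"dx":-0.183,"dy":-0.098,"dz":0.014,"wx":0,"wy":0,"wz":-0.924},
  ],
)

```text
time_s: 17.7
eef_pos: [414.3, -232.1, 267.2]
ee_rot: [0.0, 0.882, 0.472, 0.0]
force: [-0.8, 0.1, 0.3]
grip_width: 0.704
grip_force: 0.0
```

Call:
step_arm(
  increments=[
    {"dx":-0.183,"dy":-0.098,"dz":0.014,"wx":0,"wy":0,"wz":-0.924},
    {"dx":-0.183,"dy":-0.098,"dz":0.014,"wx":0,"wy":0,"wz":-0.924},
    {"dx":-0.183,"dy":-0.098,"dz":0.014,"wx":0,"wy":0,"wz":-0.924},
    {"dx":-0.183,"dy":-0.098,"dz":0.014,"wx":0,"wy":0,"wz":-0.924},
    {"dx":-0.183,"dy":-0.098,"dz":0.014,"wx":0,"wy":0,"wz":-0.924},
  ],
)

```text
time_s: 18.2
eef_pos: [394.4, -248.3, 265.5]
ee_rot: [0.0, 0.743, 0.669, 0.0]
force: [0.7, 0.1, -0.0]
grip_width: 0.697
grip_force: 0.0
```

Call:
step_arm(
  increments=[
    {"dx":-0.183,"dy":-0.098,"dz":0.014,"wx":0,"wy":0,"wz":-0.924},
    {"dx":-0.183,"dy":-0.098,"dz":0.014,"wx":0,"wy":0,"wz":-0.924},
    {"dx":-0.183,"dy":-0.098,"dz":0.014,"wx":0,"wy":0,"wz":-0.924},
    {"dx":-0.183,"dy":-0.098,"dz":0.014,"wx":0,"wy":0,"wz":-0.924},
    {"dx":-0.183,"dy":-0.098,"dz":0.014,"wx":0,"wy":0,"wz":-0.924},
  ],
)

```text
time_s: 18.7
eef_pos: [384.3, -272.0, 263.7]
ee_rot: [0.0, 0.561, 0.828, 0.0]
force: [1.0, 0.6, 1.0]
grip_width: 0.699
grip_force: 0.0
```

Call:
step_arm(
  increments=[
    {"dx":-0.183,"dy":-0.098,"dz":0.014,"wx":0,"wy":0,"wz":-0.924},
    {"dx":-0.183,"dy":-0.098,"dz":0.014,"wx":0,"wy":0,"wz":-0.924},
    {"dx":-0.183,"dy":-0.098,"dz":0.014,"wx":0,"wy":0,"wz":-0.924},
    {"dx":-0.183,"dy":-0.098,"dz":0.014,"wx":0,"wy":0,"wz":-0.924},
    {"dx":-0.183,"dy":-0.098,"dz":0.014,"wx":0,"wy":0,"wz":-0.924},
  ],
)

```text
time_s: 19.2
eef_pos: [386.3, -297.7, 261.9]
ee_rot: [0.0, 0.347, 0.938, 0.0]
force: [-0.1, 0.1, -0.1]
grip_width: 0.7
grip_force: 0.0
```

Call:
step_arm(
  increments=[
    {"dx":-0.183,"dy":-0.098,"dz":0.014,"wx":0,"wy":0,"wz":-0.924},
    {"dx":-0.183,"dy":-0.098,"dz":0.014,"wx":0,"wy":0,"wz":-0.924},
    {"dx":-0.183,"dy":-0.098,"dz":0.014,"wx":0,"wy":0,"wz":-0.924},
    {"dx":-0.183,"dy":-0.098,"dz":0.014,"wx":0,"wy":0,"wz":-0.924},
    {"dx":-0.183,"dy":-0.098,"dz":0.014,"wx":0,"wy":0,"wz":-0.924},
  ],
)

```text
time_s: 19.7
eef_pos: [400.1, -319.4, 260.2]
ee_rot: [0.0, 0.112, 0.994, -0.0]
force: [-0.9, -0.6, 0.0]
grip_width: 0.699
grip_force: 0.0
```

```bash
python3 - <<'E'
from h import *
print(tool().round(3),np.round(ctrl.sense()["joints"],2),ctrl.sense()["time_s"])
c=cap("wrist");cv2.imwrite("pics/w5.png",c["frame"])
for l in "tray tray_front jar0".split(): print(l,[x for x in lm(c,"wrist",l)[:7]])
E
```

```text
[[-9.75000e-01  2.22000e-01  1.00000e-03  4.00117e+02]
 [ 2.22000e-01  9.75000e-01 -0.00000e+00 -3.19431e+02]
 [-1.00000e-03  0.00000e+00 -1.00000e+00  2.60169e+02]
 [ 0.00000e+00  0.00000e+00  0.00000e+00  1.00000e+00]] [-0.9   0.28  1.53  0.    1.33 -2.25] 19.7
tray [(0.83, [404.4, -321.5, -1.0], [319, 169])]
tray_front [(0.89, [335.5, -301.4, 27.9], [323, 103])]
jar0 [(0.98, [451.8, -301.5, 5.4], [345, 207]), (0.94, [370.0, -281.9, 5.2], [348, 131]), (0.92, [438.6, -357.1, 4.4], [295, 206]), (0.92, [350.7, -335.7, 8.2], [294, 125]), (0.7, [238.0, -341.1, 1.8], [262, 11])]
```

View pics/w5.png

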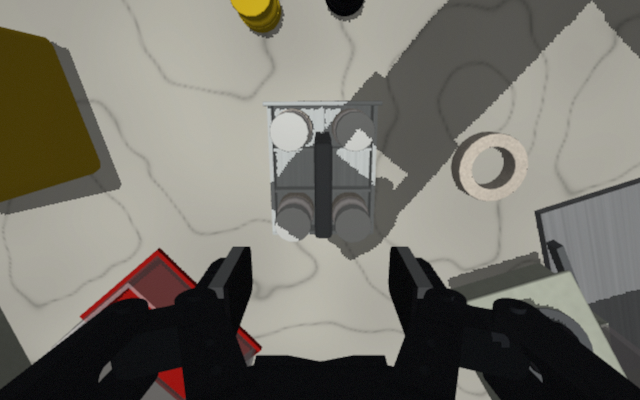

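The tray is square to the tool. Its front plate's top edge runs from (265,104) to (380,103), and the bar is at column 323, rows 135–238.

```bash
python3 - <<'E'
from h import *
T=tool();c=cap("wrist")
for u,v,z in [(265,104,50),(380,103,50),(323,238,115),(323,135,115),(323,190,115),(374,231,24),(274,231,24)]:
    X=ray(c,u,v,z); print((u,v),X.round(1),"tool",(np.linalg.inv(T)@np.append(X,1))[:3].round(1))
E
```

```text
(265, 104) [ 323.9 -353.1   50. ] tool [ 66.3 -50.5 210.2]
(380, 103) [ 347.1 -250.3   50. ] tool [ 67.3  54.9 210.2]
(323, 238) [ 438.7 -325.6  115. ] tool [-39.2   2.5 145.2]
(323, 135) [ 357.7 -306.9  115. ] tool [ 44.    2.2 145.2]
(323, 190) [ 399.3 -316.5  115. ] tool [  1.3   2.4 145.2]
(374, 231) [ 479.4 -277.    24. ] tool [-67.6  59.1 236.2]
(274, 231) [ 454.5 -383.6   24. ] tool [-67.7 -50.4 236.2]
```

Call:
step_arm(
  increments=[
    {"dx":0,"dy":0.1,"dz":0.84,"wx":0,"wy":0,"wz":0},
    {"dx":0,"dy":0,"dz":0.84,"wx":0,"wy":0,"wz":0},
    {"dx":0,"dy":0,"dz":0.84,"wx":0,"wy":0,"wz":0},
    {"dx":0,"dy":0,"dz":0.84,"wx":0,"wy":0,"wz":0},
  ],
)

```text
time_s: 20.35
eef_pos: [400.5, -316.6, 175.7]
ee_rot: [0.0, 0.115, 0.993, -0.0]
force: [0.2, -0.2, 0.2]
grip_width: 0.702
grip_force: 0.0
```

Call:
step_arm(
  increments=[
    {"dx":0,"dy":0,"dz":0.84,"wx":0,"wy":0,"wz":0},
    {"dx":0,"dy":0,"dz":0.84,"wx":0,"wy":0,"wz":0},
    {"dx":0,"dy":0,"dz":0.84,"wx":0,"wy":0,"wz":0},
    {"dx":0,"dy":0,"dz":0,"wx":0,"wy":0,"wz":0},
  ],
)

```text
time_s: 20.75
eef_pos: [399.7, -315.7, 111.3]
ee_rot: [-0.001, 0.114, 0.993, 0.002]
force: [-0.4, -0.7, 0.2]
grip_width: 0.703
grip_force: 0.0
```

Call:
step_arm(
  increments=[
    {"dx":0,"dy":0,"dz":0,"wx":0,"wy":0,"wz":0},
    {"dx":0,"dy":0,"dz":0,"wx":0,"wy":0,"wz":0},
    {"dx":0,"dy":0,"dz":0,"wx":0,"wy":0,"wz":0},
    {"dx":0,"dy":0,"dz":0,"wx":0,"wy":0,"wz":0},
    {"dx":0,"dy":0,"dz":0,"wx":0,"wy":0,"wz":0},
  ],
  fingers=0,
  squeeze=60,
)

```text
time_s: 21.25
eef_pos: [400.9, -317.4, 114.5]
ee_rot: [0.001, 0.114, 0.994, -0.001]
force: [-1.2, 0.1, 5.5]
grip_width: 0.154
grip_force: 59.9
```

Call:
step_arm(
  increments=[
    {"dx":0,"dy":0,"dz":-0.2,"wx":0,"wy":0,"wz":0},
    {"dx":0,"dy":0,"dz":-0.4,"wx":0,"wy":0,"wz":0},
    {"dx":0,"dy":0,"dz":-0.4,"wx":0,"wy":0,"wz":0},
    {"dx":0,"dy":0,"dz":-0.4,"wx":0,"wy":0,"wz":0},
    {"dx":0,"dy":0,"dz":-0.2,"wx":0,"wy":0,"wz":0},
  ],
)

```text
time_s: 21.75
eef_pos: [400.8, -317.1, 154.6]
ee_rot: [0.001, 0.114, 0.994, -0.001]
force: [-0.6, -0.7, -7.4]
grip_width: 0.155
grip_force: 58.7
```

```bash
python3 f.py
```

```text
[ 400.8 -317.1  154.6] F tool [ 0.41588183 -0.82818631  7.39192368] M tool [0.01620669 0.00035792 0.02711104] 13.203985817305965
angle of tool x vs off 24.015349361413822 [-0.9   0.39  1.68  0.    1.07 -2.24]
```

The tray is up at 7.4 N with little moment. Next I carry it in front of the sill and turn it to the shaker's heading.

```bash
python3 - <<'E'
from h import *
psi=.121; x=np.array([np.cos(psi),np.sin(psi),0]); O=np.array([614,1.3,0])
# tray x vs tool -x aligned
T1=pose(O-165*x+[0,0,170],np.cross([0,0,-1.],-x),[0,0,-1.]); print(T1[:3,3]); plan(T1,20)
E
```

```text
[450.2064095  -18.61631772 170.        ]
20 rows d [-0.062  0.605 -0.031] w [-0.001  0.001 -0.167]
```

Call:
step_arm(
  increments=[
    {"dx":-0.015,"dy":0.15,"dz":-0.01,"wx":0,"wy":0,"wz":-0.04},
    {"dx":-0.03,"dy":0.3,"dz":-0.02,"wx":0,"wy":0,"wz":-0.08},
    {"dx":-0.045,"dy":0.45,"dz":-0.03,"wx":0,"wy":0,"wz":-0.12},
    {"dx":-0.062,"dy":0.605,"dz":-0.03,"wx":0,"wy":0,"wz":-0.167},
    {"dx":-0.062,"dy":0.605,"dz":-0.03,"wx":0,"wy":0,"wz":-0.167},
  ],
)

```text
time_s: 22.25
eef_pos: [416.9, -264.6, 156.2]
ee_rot: [0.0, 0.083, 0.997, 0.0]
force: [1.0, 0.3, -6.8]
grip_width: 0.156
grip_force: 58.7
```

Call:
step_arm(
  increments=[
    {"dx":-0.062,"dy":0.605,"dz":-0.03,"wx":0,"wy":0,"wz":-0.167},
    {"dx":-0.062,"dy":0.605,"dz":-0.03,"wx":0,"wy":0,"wz":-0.167},
    {"dx":-0.062,"dy":0.605,"dz":-0.03,"wx":0,"wy":0,"wz":-0.167},
    {"dx":-0.062,"dy":0.605,"dz":-0.03,"wx":0,"wy":0,"wz":-0.167},
    {"dx":-0.062,"dy":0.605,"dz":-0.03,"wx":0,"wy":0,"wz":-0.167},
  ],
)

```text
time_s: 22.75
eef_pos: [434.5, -191.1, 160.2]
ee_rot: [0.0, 0.039, 0.999, -0.0]
force: [-0.9, -0.5, -6.0]
grip_width: 0.15
grip_force: 58.7
```

Call:
step_arm(
  increments=[
    {"dx":-0.062,"dy":0.605,"dz":-0.03,"wx":0,"wy":0,"wz":-0.167},
    {"dx":-0.062,"dy":0.605,"dz":-0.03,"wx":0,"wy":0,"wz":-0.167},
    {"dx":-0.062,"dy":0.605,"dz":-0.03,"wx":0,"wy":0,"wz":-0.167},
    {"dx":-0.062,"dy":0.605,"dz":-0.03,"wx":0,"wy":0,"wz":-0.167},
    {"dx":-0.062,"dy":0.605,"dz":-0.03,"wx":0,"wy":0,"wz":-0.167},
  ],
)

```text
time_s: 23.25
eef_pos: [445.6, -116.0, 163.9]
ee_rot: [0.0, -0.004, 1.0, -0.0]
force: [0.6, -0.1, -7.1]
grip_width: 0.148
grip_force: 58.7
```

Call:
step_arm(
  increments=[
    {"dx":-0.062,"dy":0.605,"dz":-0.03,"wx":0,"wy":0,"wz":-0.167},
    {"dx":-0.062,"dy":0.605,"dz":-0.03,"wx":0,"wy":0,"wz":-0.167},
    {"dx":-0.062,"dy":0.605,"dz":-0.03,"wx":0,"wy":0,"wz":-0.167},
    {"dx":-0.062,"dy":0.605,"dz":-0.03,"wx":0,"wy":0,"wz":-0.167},
    {"dx":-0.062,"dy":0.605,"dz":-0.03,"wx":0,"wy":0,"wz":-0.167},
  ],
)

```text
time_s: 23.75
eef_pos: [449.9, -40.1, 167.6]
ee_rot: [0.0, -0.048, 0.999, -0.0]
force: [-0.2, -0.1, -6.3]
grip_width: 0.15
grip_force: 58.7
```

Call:
step_arm(
  increments=[
    {"dx":-0.045,"dy":0.45,"dz":-0.02,"wx":0,"wy":0,"wz":-0.12},
    {"dx":-0.03,"dy":0.3,"dz":-0.02,"wx":0,"wy":0,"wz":-0.08},
    {"dx":-0.015,"dy":0.15,"dz":-0.01,"wx":0,"wy":0,"wz":-0.04},
    {"dx":0,"dy":0,"dz":0,"wx":0,"wy":0,"wz":0},
  ],
)

```text
time_s: 24.15
eef_pos: [449.9, -18.5, 168.8]
ee_rot: [0.0, -0.06, 0.998, -0.0]
force: [-0.4, -0.4, -5.7]
grip_width: 0.152
grip_force: 58.7
```

```bash
python3 - <<'E'
from h import *
T=tool();print(T.round(3),ctrl.sense()["force"],ctrl.sense()["time_s"])
psi=.121; x=np.array([np.cos(psi),np.sin(psi),0]); O=np.array([614,1.3,0])
c=cap("wrist");t=cap("top");s=cap("scene")
cv2.imwrite("pics/w6.png",c["frame"])
for n,cc in (("wrist",c),("top",t),("scene",s)):
    for l in "bay_mouth bay_home tray tray_front jar0".split(): print(n,l,[a[:2] for a in lm(cc,n,l)[:5]])
def w(X): return O+np.array([X[0]*x[0]-X[1]*x[1],X[0]*x[1]+X[1]*x[0],X[2]])
for X in [(-120,80,12),(-120,-80,12),(-85,72,30),(-85,-72,30),(0,58,12),(0,-58,12),(0,58,145),(0,-58,145)]: print(X,"wrist",proj(c,w(X)),"top",proj(t,w(X)))
a=cv2.resize(t["frame"][140:260,260:400],None,fx=4,fy=4,interpolation=3)
im=np.zeros((480,560,3),np.uint8); cv2.imwrite("pics/t6.png",a)
b=c["frame"][180:400]; cv2.imwrite("pics/tw.png",np.vstack([cv2.resize(a,(400,342)),cv2.resize(b,(640,220))[:, :400]]) if 0 else a)
E
```

```text
[[-9.93000e-01 -1.20000e-01  1.00000e-03  4.49920e+02]
 [-1.20000e-01  9.93000e-01 -0.00000e+00 -1.85060e+01]
 [-1.00000e-03 -0.00000e+00 -1.00000e+00  1.68785e+02]
 [ 0.00000e+00  0.00000e+00  0.00000e+00  1.00000e+00]] [-0.38409545 -0.43038061 -5.73772141] 24.15
wrist bay_mouth []
wrist bay_home []
wrist tray []
wrist tray_front [(0.84, [382.1, -29.8, 84.9])]
wrist jar0 [(0.91, [498.3, -43.6, 60.3]), (0.84, [411.4, -53.2, 60.0]), (0.64, [489.7, 13.0, 61.7]), (0.59, [407.1, 2.6, 59.6])]
top bay_mouth [(0.72, [612.3, -3.3, 14.9])]
top bay_home [(0.86, [677.0, 8.5, 8.8]), (0.64, [400.3, 3.7, 59.8]), (0.27, [437.3, -144.1, -1.1])]
top tray [(0.65, [448.6, -22.3, 56.4])]
top tray_front [(0.47, [377.1, -27.5, 82.0])]
top jar0 [(0.78, [240.7, -342.6, -1.1]), (0.59, [398.4, 1.3, 62.0]), (0.54, [240.4, -261.3, 1.6]), (0.38, [413.0, -56.0, 59.1])]
scene bay_mouth []
scene bay_home []
scene tray [(0.57, [450.7, -18.1, 51.3])]
scene tray_front [(0.87, [380.6, -27.9, 86.1]), (0.17, [580.4, -144.4, 124.8])]
scene jar0 [(0.89, [233.9, -341.9, 0.4]), (0.84, [241.2, -262.7, -0.6]), (0.78, [412.4, -55.4, 60.3]), (0.73, [499.0, -41.6, 59.7]), (0.65, [490.2, 14.5, 55.6])]
(-120, 80, 12) wrist [413, 239] top [290, 213]
(-120, -80, 12) wrist [227, 239] top [347, 206]
(-85, 72, 30) wrist [406, 286] top [291, 199]
(-85, -72, 30) wrist [234, 286] top [343, 193]
(0, 58, 12) wrist [381, 357] top [293, 170]
(0, -58, 12) wrist [259, 357] top [334, 165]
(0, 58, 145) wrist [420, 520] top [289, 158]
(0, -58, 145) wrist [220, 520] top [336, 153]
```

```bash
python3 - <<'E'
from h import *
c=cap("wrist"); g=cv2.GaussianBlur(cv2.cvtColor(c["frame"],cv2.COLOR_BGR2GRAY),(3,3),0)
psi=.121; x=np.array([np.cos(psi),np.sin(psi),0]); O=np.array([614,1.3,0])
def w(X): return O+np.array([X[0]*x[0]-X[1]*x[1],X[0]*x[1]+X[1]*x[0],X[2]])
for X in (-115,-108,-100,-92):
    for Y in (80,-80):
        u,v=proj(c,w((X,Y,12))); print(X,Y,(u,v),g[v,u-16:u+17:2].tolist())
for u in (225,235,400,410): # front edge columns
    print(u,proj(c,w((-120,0,12)))[1],g[225:255:2,u].tolist())
E
```

```text
-115 80 (413, 244) [98, 97, 110, 110, 104, 141, 151, 149, 149, 179, 207, 207, 207, 206, 206, 206, 206]
-115 -80 (227, 244) [194, 194, 195, 195, 195, 195, 194, 195, 191, 158, 151, 156, 145, 114, 110, 103, 92]
-108 80 (413, 252) [78, 103, 111, 115, 145, 153, 150, 149, 154, 187, 196, 192, 183, 179, 188, 189, 188]
-108 -80 (228, 252) [195, 195, 195, 196, 196, 196, 197, 196, 186, 153, 151, 157, 139, 112, 111, 99, 76]
-100 80 (412, 260) [76, 96, 111, 112, 137, 153, 150, 150, 152, 185, 206, 206, 206, 207, 206, 206, 207]
-100 -80 (228, 260) [196, 196, 196, 196, 196, 196, 196, 197, 193, 160, 149, 155, 149, 116, 111, 105, 80]
-92 80 (411, 269) [75, 91, 110, 111, 129, 152, 151, 150, 151, 183, 207, 207, 207, 207, 207, 207, 206]
-92 -80 (229, 269) [196, 196, 196, 197, 197, 197, 198, 198, 193, 154, 150, 156, 144, 114, 111, 101, 77]
225 239 [193, 193, 194, 195, 195, 195, 194, 195, 195, 195, 195, 196, 196, 197, 197]
235 239 [127, 132, 139, 141, 148, 122, 89, 93, 131, 145, 146, 150, 153, 153, 154]
400 239 [93, 95, 96, 98, 100, 102, 103, 106, 106, 107, 107, 107, 108, 110, 110]
410 239 [205, 205, 205, 205, 206, 196, 102, 63, 91, 145, 150, 150, 150, 150, 149]
```

The sill edges in the wrist view agree with the model to about 1.5 mm laterally, which matches the camera bias seen when gripping the bar. The heading is exact. I'll move over the sill and lower.

Call:
step_arm(
  increments=[
    {"dx":-0.2,"dy":0,"dz":0,"wx":0,"wy":0,"wz":0},
    {"dx":-0.4,"dy":0,"dz":0,"wx":0,"wy":0,"wz":0},
    {"dx":-0.5,"dy":0,"dz":0,"wx":0,"wy":0,"wz":0},
    {"dx":-0.5,"dy":0,"dz":0,"wx":0,"wy":0,"wz":0},
    {"dx":-0.5,"dy":0,"dz":0,"wx":0,"wy":0,"wz":0},
  ],
)

```text
time_s: 25.6
eef_pos: [503.3, -12.3, 168.7]
ee_rot: [0.001, -0.06, 0.998, -0.0]
force: [-0.3, -0.2, -5.9]
grip_width: 0.153
grip_force: 58.7
```

Call:
step_arm(
  increments=[
    {"dx":-0.4,"dy":0,"dz":0,"wx":0,"wy":0,"wz":0},
    {"dx":-0.2,"dy":0,"dz":0.1,"wx":0,"wy":0,"wz":0},
    {"dx":0,"dy":0,"dz":0.3,"wx":0,"wy":0,"wz":0},
    {"dx":0,"dy":0,"dz":0.4,"wx":0,"wy":0,"wz":0},
    {"dx":0,"dy":0,"dz":0.4,"wx":0,"wy":0,"wz":0},
  ],
)

```text
time_s: 26.1
eef_pos: [516.4, -10.6, 137.7]
ee_rot: [-0.0, -0.06, 0.998, -0.0]
force: [0.6, 0.2, -7.3]
grip_width: 0.148
grip_force: 58.7
```

Call:
step_arm(
  increments=[
    {"dx":0,"dy":0,"dz":0.2,"wx":0,"wy":0,"wz":0},
    {"dx":0,"dy":0,"dz":0.1,"wx":0,"wy":0,"wz":0},
    {"dx":0,"dy":0,"dz":0.06,"wx":0,"wy":0,"wz":0},
    {"dx":0,"dy":0,"dz":0,"wx":0,"wy":0,"wz":0},
  ],
)

```text
time_s: 26.5
eef_pos: [517.0, -10.7, 129.9]
ee_rot: [0.0, -0.06, 0.998, -0.0]
force: [-1.1, 0.6, -6.6]
grip_width: 0.154
grip_force: 58.7
```

```bash
python3 f.py
```

```text
[517.  -10.7 129.9] F tool [1.03608919 0.77622558 6.64304102] M tool [ 0.00600776 -0.03352137  0.06191591] 13.136415618743097
angle of tool x vs off 0.37127874039474146 [-0.25  0.43  1.68 -0.    1.02 -1.94]
```

Call:
step_arm(
  increments=[
    {"dx":0,"dy":0,"dz":0.06,"wx":0,"wy":0,"wz":0},
    {"dx":0,"dy":0,"dz":0.04,"wx":0,"wy":0,"wz":0},
    {"dx":0,"dy":0,"dz":0,"wx":0,"wy":0,"wz":0},
  ],
)

```text
time_s: 26.8
eef_pos: [517.0, -10.7, 127.3]
ee_rot: [0.0, -0.06, 0.998, -0.0]
force: [0.4, -0.1, -6.7]
grip_width: 0.155
grip_force: 58.7
```

Call:
step_arm(
  increments=[
    {"dx":0,"dy":0,"dz":0.04,"wx":0,"wy":0,"wz":0},
    {"dx":0,"dy":0,"dz":0,"wx":0,"wy":0,"wz":0},
  ],
)

```text
time_s: 27.0
eef_pos: [517.1, -10.7, 126.5]
ee_rot: [0.0, -0.06, 0.998, -0.0]
force: [-1.0, -0.1, -5.3]
grip_width: 0.156
grip_force: 59.0
```

```bash
python3 f.py
```

```text
[517.1 -10.7 126.5] F tool [ 1.03973873 -0.010498    5.32454534] M tool [ 0.00984902  0.09640496 -0.02206605] 13.325879217509723
angle of tool x vs off 0.3664004478914934 [-0.25  0.44  1.69 -0.    1.02 -1.94]
```

Call:
step_arm(
  increments=[
    {"dx":0,"dy":0,"dz":0.02,"wx":0,"wy":0,"wz":0},
    {"dx":-0.15,"dy":0,"dz":0,"wx":0,"wy":0,"wz":0},
    {"dx":-0.25,"dy":0,"dz":0,"wx":0,"wy":0,"wz":0},
    {"dx":-0.25,"dy":0,"dz":0,"wx":0,"wy":0,"wz":0},
  ],
)

```text
time_s: 27.4
eef_pos: [533.2, -8.9, 126.5]
ee_rot: [0.0, -0.06, 0.998, -0.0]
force: [-4.7, -1.3, 3.5]
grip_width: 0.153
grip_force: 60.3
```

```bash
python3 f.py
```

```text
[533.2  -8.9 126.5] F tool [ 4.79062966 -0.71559222 -3.47637527] M tool [0.0206332  0.86364415 0.04779477] 13.044072545287289
angle of tool x vs off 0.3654888261785023 [-0.24  0.47  1.64 -0.    1.04 -1.93]
```

Call:
step_arm(
  increments=[
    {"dx":-0.25,"dy":0,"dz":0,"wx":0,"wy":0,"wz":0},
    {"dx":-0.25,"dy":0,"dz":0,"wx":0,"wy":0,"wz":0},
    {"dx":-0.15,"dy":0,"dz":0,"wx":0,"wy":0,"wz":0},
    {"dx":0,"dy":0,"dz":0,"wx":0,"wy":0,"wz":0},
  ],
)

```text
time_s: 27.8
eef_pos: [549.9, -6.9, 126.5]
ee_rot: [0.001, -0.06, 0.998, -0.0]
force: [-1.9, 0.8, 3.1]
grip_width: 0.15
grip_force: 60.2
```

```bash
python3 f.py
```

```text
[549.9  -6.9 126.5] F tool [ 1.75710546  0.96920686 -3.08208953] M tool [-0.06487744  0.18722075  0.05371647] 12.775762777764927
angle of tool x vs off 0.36066942390279133 [-0.23  0.5   1.59 -0.    1.05 -1.92]
```

Call:
step_arm(
  increments=[
    {"dx":-0.15,"dy":0,"dz":0,"wx":0,"wy":0,"wz":0},
    {"dx":-0.2,"dy":0,"dz":0,"wx":0,"wy":0,"wz":0},
    {"dx":-0.1,"dy":0,"dz":0,"wx":0,"wy":0,"wz":0},
    {"dx":0,"dy":0,"dz":0,"wx":0,"wy":0,"wz":0},
  ],
)

```text
time_s: 28.2
eef_pos: [560.6, -5.6, 126.5]
ee_rot: [0.001, -0.06, 0.998, -0.0]
force: [-5.0, -0.3, 5.4]
grip_width: 0.148
grip_force: 60.5
```

```bash
python3 f.py
```

```text
[560.6  -5.6 126.5] F tool [ 4.97889354  0.29516591 -5.37652801] M tool [-0.07445166  0.61196027  0.00565876] 12.621973831728301
angle of tool x vs off 0.36289641651235116 [-0.22  0.52  1.55 -0.    1.07 -1.91]
```

Call:
step_arm(
  increments=[
    {"dx":0,"dy":0,"dz":0,"wx":0,"wy":0,"wz":0},
    {"dx":0,"dy":0,"dz":0,"wx":0,"wy":0,"wz":0},
    {"dx":0,"dy":0,"dz":0,"wx":0,"wy":0,"wz":0},
  ],
  fingers=45,
)

```text
time_s: 28.5
eef_pos: [560.6, -5.5, 125.9]
ee_rot: [0.001, -0.06, 0.998, -0.0]
force: [-0.2, 0.6, -0.3]
grip_width: 0.53
grip_force: 0.0
```

Call:
step_arm(
  increments=[
    {"dx":0,"dy":0,"dz":-0.4,"wx":0,"wy":0,"wz":0},
    {"dx":0,"dy":0,"dz":-0.8,"wx":0,"wy":0,"wz":0},
    {"dx":0.4,"dy":0,"dz":-1,"wx":0,"wy":0,"wz":0},
    {"dx":0.8,"dy":0,"dz":-0.6,"wx":0,"wy":0,"wz":0},
    {"dx":1,"dy":0,"dz":0,"wx":0,"wy":0,"wz":0},
  ],
)

```text
time_s: 29.0
eef_pos: [506.4, -12.3, 198.5]
ee_rot: [0.003, -0.06, 0.998, -0.001]
force: [0.2, -0.6, -0.0]
grip_width: 0.527
grip_force: 0.0
```

Call:
step_arm(
  increments=[
    {"dx":1,"dy":0,"dz":0,"wx":0,"wy":0,"wz":0},
    {"dx":1,"dy":0,"dz":0,"wx":0,"wy":0,"wz":0},
    {"dx":1,"dy":0,"dz":0,"wx":0,"wy":0,"wz":0},
    {"dx":1,"dy":0,"dz":0,"wx":0,"wy":0,"wz":0},
    {"dx":0,"dy":0,"dz":0,"wx":0,"wy":0,"wz":0},
  ],
  fingers=0,
)

```text
time_s: 29.5
eef_pos: [404.8, -23.9, 196.5]
ee_rot: [0.001, -0.059, 0.998, -0.0]
force: [1.7, 0.9, -0.7]
grip_width: 0.0
grip_force: 0.0
```

```bash
python3 - <<'E'
from h import *
exec(open("f.py").read())
for n in ("wrist","top","scene"):
    c=cap(n); cv2.imwrite(f"pics/{n}7.png",c["frame"])
    for l in "tray tray_front jar0".split(): print(n,l,[a[:2] for a in lm(c,n,l)[:6]])
psi=.121; x=np.array([np.cos(psi),np.sin(psi),0]); yv=np.array([-np.sin(psi),np.cos(psi),0])
O=np.array([614.5,1.3,0]); a=np.radians(50)
z=x*np.sin(a)-np.array([0,0,np.cos(a)]); 
# tips 25 ahead of TCP (a bit more when shut); start 40 mm before the plate at x=-52-70=-122
def P(sx,h): return pose(O+x*sx+[0,0,h]-z*27,yv,z)
T1=P(-170,45); print(T1[:3,3]); plan(T1,10)
E
```

```text
[404.8 -23.9 196.5] F tool [-1.83951108  0.67562739  0.69329032] M tool [-0.02695063  0.01473962 -0.01516404] 0.016395738135661007
angle of tool x vs off 0.4135071146329851 [-0.35  0.11  1.92 -0.    1.11 -2.04]
wrist tray [(0.57, [561.7, -6.3, 13.4])]
wrist tray_front []
wrist jar0 []
top tray [(0.76, [557.5, -9.9, 9.5])]
top tray_front [(0.93, [486.5, -16.0, 37.9])]
top jar0 [(0.76, [237.0, -341.9, -1.4]), (0.62, [238.7, -260.6, 2.3]), (0.56, [509.7, 16.7, 19.2]), (0.51, [608.5, -32.5, 17.2]), (0.46, [602.9, 21.3, 20.9]), (0.39, [612.6, -4.1, 1.3])]
scene tray [(0.77, [559.7, -6.6, 6.1])]
scene tray_front [(0.78, [489.3, -15.9, 43.6])]
scene jar0 [(0.8, [233.5, -338.8, 0.0]), (0.66, [239.1, -261.2, -1.2]), (0.6, [522.6, -43.1, 17.4]), (0.54, [608.4, -32.1, 15.5])]
[425.21099412 -21.71640724  62.35526546]
10 rows d [ 0.139 -0.     0.538] w [-0.001 -0.833 -0.001]
```

The tray sits on the sill with its jars in place (front at about x = 488, origin at about −54 mm in the shaker's frame). Next I tilt the closed gripper and push on the front plate.

```bash
cat > pu.py <<'E'
from h import *
psi=.121; x=np.array([np.cos(psi),np.sin(psi),0]); yv=np.array([-np.sin(psi),np.cos(psi),0])
O=np.array([614.5,1.3,0]); a=np.radians(42)
z=x*np.sin(a)-np.array([0,0,np.cos(a)])
def P(sx,h): return pose(O+x*sx+[0,0,h]-z*27,yv,z)
def where():
    T=tool();s=ctrl.sense();F=np.array(s["force"])
    tip=T[:3,3]+T[:3,2]*27; d=tip-O
    print("tip in shaker",round(d@x,1),round(d@yv,1),round(tip[2],1),"F",round(F@x,1),round(F@yv,1),round(F[2],1),"tilt",np.degrees(np.arccos(-T[2,2])).round(1),np.round(s["joints"],2),s["time_s"])
    return T
E
python3 - <<'E'
from pu import *
T=where(); T1=P(-150,45); print(T1[:3,3]); plan(T1,9)
E
```

```text
tip in shaker -209.4 0.1 168.7 F -0.4 -0.6 0.3 tilt 0.0 [-0.35  0.12  1.91 -0.    1.11 -2.04] 30.1
[447.66230426 -18.98646265  65.06491029]
9 rows d [ 0.012 -0.     0.622] w [-0.001 -0.777 -0.001]
```

Call:
step_arm(
  increments=[
    {"dx":0.012,"dy":0,"dz":0.622,"wx":0,"wy":-0.777,"wz":0},
    {"dx":0.012,"dy":0,"dz":0.622,"wx":0,"wy":-0.777,"wz":0},
    {"dx":0.012,"dy":0,"dz":0.622,"wx":0,"wy":-0.777,"wz":0},
    {"dx":0.012,"dy":0,"dz":0.622,"wx":0,"wy":-0.777,"wz":0},
    {"dx":0.012,"dy":0,"dz":0.622,"wx":0,"wy":-0.777,"wz":0},
  ],
)

```text
time_s: 30.6
eef_pos: [417.5, -22.9, 119.1]
ee_rot: [0.204, -0.058, 0.977, 0.011]
force: [1.0, 1.4, -0.5]
grip_width: -0.0
grip_force: 0.0
```

```bash
python3 - <<'E'
from pu import *
T=where(); plan(P(-150,45),4)
E
```

```text
tip in shaker -187.7 -0.3 94.3 F 1.2 1.3 -0.5 tilt 23.5 [-0.46  0.12  2.23  0.48  0.49 -2.55] 30.6
4 rows d [0.012 0.004 0.622] w [-0.007 -0.77  -0.002]
```

The wrist joint is heading for its limit. A tilt of about 33° is enough, so I'll add some roll about the tool axis for margin, since the pushing tips don't mind roll.

Call:
step_arm(
  increments=[
    {"dx":0.012,"dy":0,"dz":0.622,"wx":0,"wy":-0.8,"wz":0},
    {"dx":0.012,"dy":0,"dz":0.622,"wx":0,"wy":-0.8,"wz":0},
    {"dx":0,"dy":0,"dz":0,"wx":0,"wy":0,"wz":1},
    {"dx":0,"dy":0,"dz":0,"wx":0,"wy":0,"wz":1},
    {"dx":0,"dy":0,"dz":0,"wx":0,"wy":0,"wz":1},
  ],
)

```text
time_s: 31.1
eef_pos: [435.9, -12.3, 110.6]
ee_rot: [0.257, 0.098, 0.96, 0.056]
force: [-0.9, -0.5, -0.8]
grip_width: -0.001
grip_force: 0.0
```

```bash
cat >> pu.py <<'E'
def go(sx,h,N,sy=0):
    T=tool(); T1=T.copy(); T1[:3,3]=O+x*sx+yv*sy+[0,0,h]-T[:3,2]*27; plan(T1,N,T)
E
python3 - <<'E'
from pu import *
T=where(); go(-140,45,3); go(-30,45,1)
E
```

```text
tip in shaker -165.3 7.9 87.3 F -0.9 -0.4 -0.8 tilt 30.5 [-0.45  0.16  2.27  0.84  0.37 -2.56] 31.1
3 rows d [-0.037 -0.097  0.658] w [-0. -0. -0.]
1 rows d [-3.704  0.925  4.204] w [-0. -0. -0.]
```

Call:
step_arm(
  increments=[
    {"dx":-0.022,"dy":-0.058,"dz":0.395,"wx":0,"wy":0,"wz":0},
    {"dx":-0.022,"dy":-0.058,"dz":0.395,"wx":0,"wy":0,"wz":0},
    {"dx":-0.022,"dy":-0.058,"dz":0.395,"wx":0,"wy":0,"wz":0},
    {"dx":-0.022,"dy":-0.058,"dz":0.395,"wx":0,"wy":0,"wz":0},
    {"dx":-0.022,"dy":-0.058,"dz":0.395,"wx":0,"wy":0,"wz":0},
  ],
)

```text
time_s: 31.6
eef_pos: [462.2, -17.3, 67.9]
ee_rot: [0.257, 0.096, 0.96, 0.056]
force: [-0.7, 0.1, 0.0]
grip_width: -0.002
grip_force: 0.0
```

```bash
python3 - <<'E'
from pu import *
T=where(); go(-130,45,1); go(-120,45,2); go(-20,45,10)
E
```

```text
tip in shaker -139.8 -0.1 44.6 F -0.6 0.2 0.0 tilt 30.5 [-0.43  0.32  2.23  1.14  0.29 -2.86] 31.6
1 rows d [-0.325  0.114  0.184] w [-0.  0. -0.]
2 rows d [-0.326  0.112  0.193] w [-0.  0. -0.]
10 rows d [-0.392  0.131  0.241] w [-0.  0. -0.]
```

Call:
step_arm(
  increments=[
    {"dx":0,"dy":0,"dz":0,"wx":0,"wy":0,"wz":1},
    {"dx":0,"dy":0,"dz":0,"wx":0,"wy":0,"wz":1},
    {"dx":0,"dy":0,"dz":0,"wx":0,"wy":0,"wz":1},
    {"dx":0,"dy":0,"dz":0,"wx":0,"wy":0,"wz":1},
    {"dx":0,"dy":0,"dz":0,"wx":0,"wy":0,"wz":1},
  ],
)

```text
time_s: 32.1
eef_pos: [462.0, -17.2, 68.2]
ee_rot: [0.233, 0.343, 0.902, 0.121]
force: [0.4, -0.3, 0.3]
grip_width: -0.0
grip_force: 0.0
```

```bash
python3 - <<'E'
from pu import *
T=where(); print(np.round(T[:3,:3].T@x,3)); go(-125,45,3); go(-20,45,10)
E
```

```text
tip in shaker -139.9 -0.0 45.0 F 0.3 -0.4 0.3 tilt 30.5 [-0.43  0.32  2.23  1.14  0.29 -2.33] 32.1
[-0.569  0.647  0.507]
3 rows d [-0.113  0.13   0.101] w [-0.  0. -0.]
10 rows d [-0.273  0.311  0.243] w [-0.  0. -0.]
```

Call:
step_arm(
  increments=[
    {"dx":-0.113,"dy":0.13,"dz":0.101,"wx":0,"wy":0,"wz":0},
    {"dx":-0.113,"dy":0.13,"dz":0.101,"wx":0,"wy":0,"wz":0},
    {"dx":-0.113,"dy":0.13,"dz":0.101,"wx":0,"wy":0,"wz":0},
    {"dx":-0.113,"dy":0.13,"dz":0.101,"wx":0,"wy":0,"wz":0},
  ],
)

```text
time_s: 32.5
eef_pos: [481.9, -14.4, 68.1]
ee_rot: [0.233, 0.341, 0.903, 0.12]
force: [-3.4, -0.9, 1.7]
grip_width: 0.005
grip_force: 2.3
```

```bash
python3 - <<'E'
from pu import *
T=where()
E
```

```text
tip in shaker -119.9 0.3 44.8 F -3.5 -0.5 1.7 tilt 30.4 [-0.4   0.35  2.18  1.06  0.29 -2.23] 32.5
```

Call:
step_arm(
  increments=[
    {"dx":-0.113,"dy":0.13,"dz":0.101,"wx":0,"wy":0,"wz":0},
    {"dx":-0.113,"dy":0.13,"dz":0.101,"wx":0,"wy":0,"wz":0},
    {"dx":-0.113,"dy":0.13,"dz":0.101,"wx":0,"wy":0,"wz":0},
  ],
)

```text
time_s: 32.8
eef_pos: [496.8, -12.5, 68.2]
ee_rot: [0.233, 0.341, 0.902, 0.12]
force: [-4.6, -0.1, 0.9]
grip_width: 0.001
grip_force: 2.1
```

```bash
python3 - <<'E'
from pu import *
T=where(); go(-100,45,5); c=cap("top"); print(lm(c,"top","tray"),lm(c,"top","tray_front"))
E
```

```text
tip in shaker -104.8 0.4 44.9 F -4.6 0.5 0.9 tilt 30.4 [-0.38  0.37  2.14  1.01  0.29 -2.16] 32.8
5 rows d [-0.025  0.023  0.019] w [-0. -0. -0.]
[(0.63, [586.4, -5.9, 10.2], [316, 178]), (0.43, [670.8, 346.4, -0.6], [194, 149])] [(0.65, [515.0, -9.1, 41.1], [317, 201])]
```

Call:
step_arm(
  increments=[
    {"dx":-0.113,"dy":0.13,"dz":0.101,"wx":0,"wy":0,"wz":0},
    {"dx":-0.113,"dy":0.13,"dz":0.101,"wx":0,"wy":0,"wz":0},
    {"dx":-0.113,"dy":0.13,"dz":0.101,"wx":0,"wy":0,"wz":0},
    {"dx":-0.113,"dy":0.13,"dz":0.101,"wx":0,"wy":0,"wz":0},
    {"dx":-0.113,"dy":0.13,"dz":0.101,"wx":0,"wy":0,"wz":0},
  ],
)

```text
time_s: 33.45
eef_pos: [521.6, -9.4, 68.2]
ee_rot: [0.233, 0.342, 0.902, 0.12]
force: [-4.8, -0.2, 2.5]
grip_width: -0.002
grip_force: 2.3
```

Call:
step_arm(
  increments=[
    {"dx":-0.113,"dy":0.13,"dz":0.101,"wx":0,"wy":0,"wz":0},
    {"dx":-0.113,"dy":0.13,"dz":0.101,"wx":0,"wy":0,"wz":0},
    {"dx":-0.113,"dy":0.13,"dz":0.101,"wx":0,"wy":0,"wz":0},
    {"dx":0.11,"dy":-0.13,"dz":-0.1,"wx":0,"wy":0,"wz":0},
    {"dx":0.11,"dy":-0.13,"dz":-0.1,"wx":0,"wy":0,"wz":0},
  ],
)

```text
time_s: 33.95
eef_pos: [526.3, -8.9, 68.4]
ee_rot: [0.234, 0.341, 0.902, 0.12]
force: [0.0, -0.4, -0.4]
grip_width: 0.0
grip_force: 0.0
```

Call:
step_arm(
  increments=[
    {"dx":0,"dy":0,"dz":0,"wx":0,"wy":0,"wz":-1},
    {"dx":0,"dy":0,"dz":0,"wx":0,"wy":0,"wz":-1},
    {"dx":0,"dy":0,"dz":0,"wx":0,"wy":0,"wz":-1},
    {"dx":0,"dy":0,"dz":0,"wx":0,"wy":0,"wz":-1},
    {"dx":0,"dy":0,"dz":0,"wx":0,"wy":0,"wz":-1},
  ],
)

```text
time_s: 34.45
eef_pos: [526.0, -9.0, 68.4]
ee_rot: [0.257, 0.094, 0.96, 0.055]
force: [-0.3, 0.4, -0.3]
grip_width: -0.0
grip_force: 0.0
```

```bash
python3 - <<'E'
from pu import *
T=where(); c=cap("top"); print(lm(c,"top","tray"),lm(c,"top","tray_front"))
# tilt about shaker yv axis through the tip by 8 deg more (z towards x)
tip=T[:3,3]+T[:3,2]*27
T1=T.copy(); Rr=R.from_rotvec(-yv*np.radians(8)).as_matrix(); T1[:3,:3]=Rr@T[:3,:3]; T1[:3,3]=tip-T1[:3,2]*27
print(np.degrees(np.arccos(-T1[2,2]))); plan(T1,4,T); go(-60,45,3)
E
```

```text
tip in shaker -75.4 0.3 45.2 F -0.3 0.4 -0.3 tilt 30.5 [-0.34  0.42  2.06  0.9   0.29 -2.54] 34.45
[(0.92, [625.6, -1.5, 11.5], [315, 164]), (0.42, [718.5, 188.4, -0.5], [249, 133])] [(0.73, [553.8, -7.2, 40.8], [316, 187])]
38.47945970268199
4 rows d [ 0.036 -0.012  0.001] w [-0.104 -0.317  0.001]
3 rows d [-0.167  0.052  0.105] w [ 0. -0.  0.]
```

Call:
step_arm(
  increments=[
    {"dx":0.036,"dy":-0.012,"dz":0,"wx":-0.104,"wy":-0.317,"wz":0},
    {"dx":0.036,"dy":-0.012,"dz":0,"wx":-0.104,"wy":-0.317,"wz":0},
  ],
)

```text
time_s: 34.8
eef_pos: [525.8, -8.8, 69.9]
ee_rot: [0.288, 0.099, 0.95, 0.064]
force: [0.5, 0.0, -0.7]
grip_width: -0.001
grip_force: 0.0
```

```bash
python3 - <<'E'
from pu import *
T=where(); go(-40,45,7); c=cap("scene"); print(lm(c,"scene","jar0"))
E
```

```text
tip in shaker -74.1 0.6 47.6 F 0.5 -0.0 -0.7 tilt 34.3 [-0.36  0.41  2.09  1.25  0.27 -2.88] 34.8
7 rows d [-0.145  0.046  0.122] w [-0. -0.  0.]
[(0.62, [237.4, -261.0, -0.3], [195, 242]), (0.55, [235.6, -342.2, -2.1], [173, 264]), (0.47, [594.9, -32.8, 18.2], [350, 246]), (0.45, [579.4, 23.3, 14.4], [356, 229])]
```

The wrist joint is at its limit. I'll roll the tool to about 90°, which frees that joint and narrows the body in front of the visor, after backing off slightly.

Call:
step_arm(
  increments=[
    {"dx":0.12,"dy":-0.04,"dz":-0.1,"wx":0,"wy":0,"wz":0.5},
    {"dx":0.12,"dy":-0.04,"dz":-0.1,"wx":0,"wy":0,"wz":0.5},
    {"dx":0.12,"dy":-0.04,"dz":-0.1,"wx":0,"wy":0,"wz":0.5},
  ],
)

```text
time_s: 35.2
eef_pos: [514.0, -9.7, 70.9]
ee_rot: [0.281, 0.169, 0.941, 0.085]
force: [1.0, 0.5, 0.6]
grip_width: -0.002
grip_force: 0.0
```

Call:
step_arm(
  increments=[
    {"dx":0,"dy":0,"dz":0,"wx":0,"wy":0,"wz":1},
    {"dx":0,"dy":0,"dz":0,"wx":0,"wy":0,"wz":1},
    {"dx":0,"dy":0,"dz":0,"wx":0,"wy":0,"wz":1},
    {"dx":0,"dy":0,"dz":0,"wx":0,"wy":0,"wz":1},
    {"dx":0,"dy":0,"dz":0,"wx":0,"wy":0,"wz":1},
  ],
)

```text
time_s: 35.7
eef_pos: [514.1, -9.7, 71.0]
ee_rot: [0.25, 0.408, 0.864, 0.155]
force: [0.5, 0.2, 1.0]
grip_width: -0.006
grip_force: 0.0
```

Call:
step_arm(
  increments=[
    {"dx":0,"dy":0,"dz":0,"wx":0,"wy":0,"wz":1},
    {"dx":0,"dy":0,"dz":0,"wx":0,"wy":0,"wz":1},
    {"dx":0,"dy":0,"dz":0,"wx":0,"wy":0,"wz":1},
    {"dx":0,"dy":0,"dz":0,"wx":0,"wy":0,"wz":1},
    {"dx":0,"dy":0,"dz":0,"wx":0,"wy":0,"wz":1},
  ],
)

```text
time_s: 36.2
eef_pos: [514.2, -9.7, 71.0]
ee_rot: [0.201, 0.618, 0.729, 0.214]
force: [-0.1, -0.1, 0.9]
grip_width: 0.0
grip_force: 0.0
```

```bash
python3 - <<'E'
from pu import *
T=where(); print(np.round(T[:3,:3].T@x,3)); go(-80,42,4); go(-40,42,8)
E
```

```text
tip in shaker -85.8 1.1 48.6 F -0.1 -0.1 0.9 tilt 34.2 [-0.37  0.39  2.13  1.27  0.28 -1.72] 36.2
[-0.035  0.826  0.562]
4 rows d [-0.011  0.01   0.087] w [-0. -0.  0.]
8 rows d [-0.013  0.17   0.156] w [-0. -0.  0.]
```

Call:
step_arm(
  increments=[
    {"dx":0,"dy":-0.095,"dz":0.142,"wx":0,"wy":0,"wz":0},
    {"dx":0,"dy":-0.095,"dz":0.142,"wx":0,"wy":0,"wz":0},
    {"dx":-0.007,"dy":0.165,"dz":0.112,"wx":0,"wy":0,"wz":0},
    {"dx":-0.007,"dy":0.165,"dz":0.112,"wx":0,"wy":0,"wz":0},
  ],
)

```text
time_s: 36.6
eef_pos: [524.6, -8.7, 62.5]
ee_rot: [0.202, 0.617, 0.73, 0.214]
force: [-0.1, 0.9, 0.2]
grip_width: 0.0
grip_force: 0.0
```

Call:
step_arm(
  increments=[
    {"dx":-0.007,"dy":0.165,"dz":0.112,"wx":0,"wy":0,"wz":0},
    {"dx":-0.007,"dy":0.165,"dz":0.112,"wx":0,"wy":0,"wz":0},
    {"dx":-0.007,"dy":0.165,"dz":0.112,"wx":0,"wy":0,"wz":0},
  ],
)

```text
time_s: 36.9
eef_pos: [539.3, -6.7, 62.4]
ee_rot: [0.201, 0.617, 0.73, 0.214]
force: [-4.2, -0.2, 3.6]
grip_width: -0.005
grip_force: 2.9
```

```bash
python3 - <<'E'
from pu import *
T=where(); print(np.round(T[:3,:3].T@x,3)); c=cap("top"); print(lm(c,"top","tray"),lm(c,"top","tray_front"))
E
```

```text
tip in shaker -60.4 1.0 40.1 F -4.1 0.3 3.6 tilt 34.2 [-0.34  0.45  2.06  1.25  0.26 -1.68] 36.9
[-0.036  0.826  0.562]
[(0.94, [628.0, -0.9, 13.0], [314, 163])] [(0.64, [559.1, -6.6, 43.8], [316, 185])]
```

Call:
step_arm(
  increments=[
    {"dx":-0.007,"dy":0.165,"dz":0.112,"wx":0,"wy":0,"wz":0},
    {"dx":-0.007,"dy":0.165,"dz":0.112,"wx":0,"wy":0,"wz":0},
    {"dx":-0.007,"dy":0.165,"dz":0.112,"wx":0,"wy":0,"wz":0},
    {"dx":-0.007,"dy":0.165,"dz":0.112,"wx":0,"wy":0,"wz":0},
  ],
)

```text
time_s: 37.45
eef_pos: [558.9, -4.3, 62.2]
ee_rot: [0.201, 0.618, 0.73, 0.214]
force: [-4.9, -0.1, 1.3]
grip_width: 0.002
grip_force: 2.1
```

Call:
step_arm(
  increments=[
    {"dx":-0.007,"dy":0.165,"dz":0.112,"wx":0,"wy":0,"wz":0},
    {"dx":-0.007,"dy":0.165,"dz":0.112,"wx":0,"wy":0,"wz":0},
    {"dx":-0.007,"dy":0.165,"dz":0.112,"wx":0,"wy":0,"wz":0},
  ],
)

```text
time_s: 37.75
eef_pos: [573.9, -2.5, 62.2]
ee_rot: [0.201, 0.618, 0.73, 0.214]
force: [-3.1, 0.8, -0.4]
grip_width: -0.001
grip_force: 1.8
```

```bash
python3 - <<'E'
from pu import *
T=where(); print(np.round(T[:3,:3].T@x,3)); c=cap("top"); print(lm(c,"top","tray"),lm(c,"top","tray_front"))
E
```

```text
tip in shaker -25.5 1.0 39.9 F -3.0 1.1 -0.4 tilt 34.2 [-0.3   0.5   1.96  1.08  0.26 -1.47] 37.75
[-0.036  0.826  0.562]
[(0.53, [662.2, 3.6, 8.5], [313, 152])] [(0.52, [593.2, -3.1, 40.3], [315, 173]), (0.23, [691.5, -392.6, 5.2], [451, 142])]
```

Call:
step_arm(
  increments=[
    {"dx":-0.003,"dy":0.083,"dz":0.056,"wx":0,"wy":0,"wz":0},
    {"dx":-0.003,"dy":0.083,"dz":0.056,"wx":0,"wy":0,"wz":0},
  ],
)

```text
time_s: 38.1
eef_pos: [578.6, -2.0, 62.5]
ee_rot: [0.201, 0.618, 0.729, 0.214]
force: [-5.0, -0.7, 2.3]
grip_width: 0.001
grip_force: 2.6
```

Call:
step_arm(
  increments=[
    {"dx":-0.002,"dy":0.05,"dz":0.034,"wx":0,"wy":0,"wz":0},
    {"dx":0,"dy":0,"dz":0,"wx":0,"wy":0,"wz":0},
  ],
)

```text
time_s: 38.3
eef_pos: [580.2, -1.8, 62.5]
ee_rot: [0.201, 0.618, 0.729, 0.214]
force: [-3.1, -0.2, 0.9]
grip_width: 0.0
grip_force: 1.3
```

Call:
step_arm(
  increments=[
    {"dx":-0.002,"dy":0.05,"dz":0.034,"wx":0,"wy":0,"wz":0},
    {"dx":0,"dy":0,"dz":0,"wx":0,"wy":0,"wz":0},
  ],
)

```text
time_s: 38.5
eef_pos: [581.1, -1.5, 62.4]
ee_rot: [0.201, 0.618, 0.73, 0.214]
force: [-9.9, -1.2, 7.4]
grip_width: -0.002
grip_force: 5.3
```

```bash
python3 - <<'E'
from pu import *
T=where(); c=cap("top"); print(lm(c,"top","tray"),lm(c,"top","tray_front"))
E
```

```text
tip in shaker -18.3 1.1 40.1 F -10.0 -0.0 7.4 tilt 34.2 [-0.3   0.51  1.94  1.05  0.26 -1.43] 38.5
[(0.56, [669.7, 3.0, 11.7], [313, 149])] [(0.57, [600.2, -3.0, 40.0], [315, 170]), (0.47, [436.5, -146.8, -1.3], [366, 231])]
```

Call:
step_arm(
  increments=[
    {"dx":-0.002,"dy":0.05,"dz":0.034,"wx":0,"wy":0,"wz":0},
    {"dx":0,"dy":0,"dz":0,"wx":0,"wy":0,"wz":0},
  ],
)

```text
time_s: 38.85
eef_pos: [581.6, -1.2, 62.4]
ee_rot: [0.201, 0.618, 0.73, 0.214]
force: [-24.7, -5.4, 17.5]
grip_width: 0.002
grip_force: 12.7
```

Call:
step_arm(
  increments=[
    {"dx":-0.001,"dy":0.033,"dz":0.022,"wx":0,"wy":0,"wz":0},
    {"dx":0,"dy":0,"dz":0,"wx":0,"wy":0,"wz":0},
  ],
)

```text
time_s: 39.05
eef_pos: [581.9, -1.0, 62.3]
ee_rot: [0.2, 0.618, 0.73, 0.214]
force: [-35.3, -5.3, 24.2]
grip_width: -0.0
grip_force: 18.1
```

```bash
python3 - <<'E'
from pu import *
T=where()
E
```

```text
tip in shaker -17.5 1.5 39.9 F -35.6 -1.0 24.2 tilt 34.1 [-0.29  0.51  1.94  1.03  0.26 -1.41] 39.05
```

There is firm resistance over the last 1 mm at the expected home depth. I'll retract and check.

Call:
step_arm(
  increments=[
    {"dx":0.004,"dy":-0.1,"dz":-0.068,"wx":0,"wy":0,"wz":0},
    {"dx":0.03,"dy":-0.4,"dz":-0.28,"wx":0,"wy":0,"wz":0},
    {"dx":0.03,"dy":-0.6,"dz":-0.45,"wx":0,"wy":0,"wz":0},
    {"dx":0.03,"dy":-0.6,"dz":-0.45,"wx":0,"wy":0,"wz":0},
    {"dx":0.03,"dy":-0.6,"dz":-0.45,"wx":0,"wy":0,"wz":0},
  ],
)

```text
time_s: 39.55
eef_pos: [512.7, -9.5, 65.4]
ee_rot: [0.202, 0.617, 0.729, 0.215]
force: [0.4, 0.1, -0.3]
grip_width: 0.002
grip_force: 0.0
```

Call:
step_arm(
  increments=[
    {"dx":0,"dy":-0.3,"dz":-0.6,"wx":0,"wy":0,"wz":0},
    {"dx":0,"dy":-0.3,"dz":-0.6,"wx":0,"wy":0,"wz":0},
    {"dx":0,"dy":0,"dz":-0.6,"wx":0,"wy":0,"wz":0},
    {"dx":0,"dy":0,"dz":-0.6,"wx":0,"wy":0,"wz":0},
    {"dx":0,"dy":0,"dz":0,"wx":0,"wy":0,"wz":0},
  ],
)

```text
time_s: 40.05
eef_pos: [467.6, -15.7, 107.7]
ee_rot: [0.203, 0.617, 0.729, 0.215]
force: [0.8, -0.2, -0.3]
grip_width: 0.0
grip_force: 0.0
```

```bash
python3 - <<'E'
from pu import *
T=where(); t=cap("top"); s=cap("scene")
for n,c in (("top",t),("scene",s)):
    for l in "tray tray_front jar0 bay_home speed_knob_grip tape marker dish amber canister water".split(): print(n,l,[a[:2] for a in lm(c,n,l)[:5]])
a=cv2.resize(t["frame"][80:220,250:410],(640,560)[:2] if 0 else (400,350),interpolation=3)
b=cv2.resize(s["frame"][180:320,280:440],(400,350),interpolation=3)
cv2.imwrite("pics/fin.png",np.hstack([a,b]))
E
```

```text
tip in shaker -132.7 0.7 85.4 F 0.7 -0.3 -0.3 tilt 34.4 [-0.44  0.22  2.23  1.09  0.34 -1.59] 40.05
top tray [(0.62, [668.6, 4.0, 10.1])]
top tray_front [(0.81, [599.3, -1.7, 39.0])]
top jar0 [(0.7, [631.0, -26.3, 14.3]), (0.7, [241.2, -259.4, 1.0]), (0.52, [239.0, -341.5, -2.4]), (0.45, [619.0, 33.5, 17.9])]
top bay_home []
top speed_knob_grip [(0.63, [590.4, -144.4, 121.5])]
top tape [(0.93, [438.2, -144.2, -1.0])]
top marker [(0.64, [415.1, 132.0, 3.2])]
top dish [(0.91, [468.8, 307.8, -1.1])]
top amber [(0.88, [715.6, 188.8, 0.9])]
top canister [(0.98, [674.2, 345.1, 0.2])]
top water [(0.56, [690.7, -389.2, 2.6])]
scene tray []
scene tray_front []
scene jar0 [(0.84, [235.2, -340.2, -2.7]), (0.66, [240.3, -261.6, -0.2])]
scene bay_home [(0.68, [412.4, 131.7, -1.5])]
scene speed_knob_grip [(0.9, [582.1, -145.1, 126.5])]
scene tape [(0.59, [437.1, -144.4, 1.1])]
scene marker [(0.54, [416.2, 130.6, -2.3])]
scene dish [(0.72, [468.2, 305.7, -1.1])]
scene amber [(0.68, [713.8, 187.7, -0.6])]
scene canister [(0.79, [679.1, 353.1, 0.8])]
scene water []
```

View pics/fin.png

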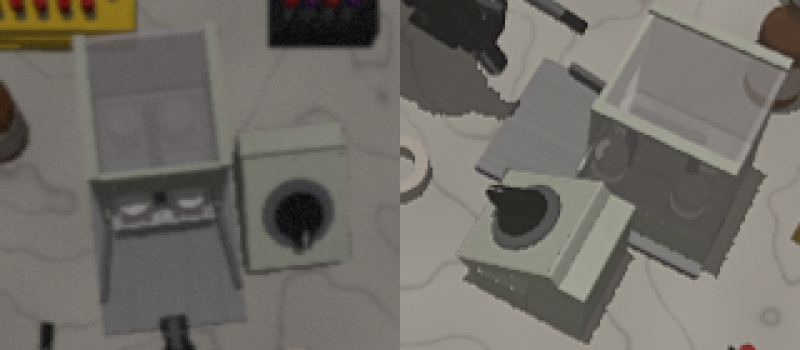

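The final crop shows the tray in the bay mouth with two near caps visible at (132,208) and (190,203) and two more through the hood. The knob mark at (303,238) points at the robot. The network's tray depth reads about 3 mm short of home, so I'll check that more closely with the wrist camera.

```bash
python3 - <<'E'
from pu import *
T=where()
for n in ("wrist","top","wrist","top","scene"):
    c=cap(n)
    for l in "tray tray_front bay_home bay_mouth jar0".split():
        print(n,l,[(p,[round((np.array(q)-O)@x,1),round((np.array(q)-O)@yv,1),q[2]],u) for p,q,u in lm(c,n,l)[:4] if abs((np.array(q)-O)@yv)<70])
c=cap("wrist")
def w(sx,sy,z): return O+x*sx+yv*sy+np.array([0,0,z])
for X in [(-12,55,62),(-12,-55,62),(-12,-55,12),(-12,0,62),(0,58,12),(0,-58,12),(0,62,145),(0,-62,145)]: print(X,proj(c,w(*X)))
np.save("wl.npy",c["frame"])
E
```

```text
tip in shaker -133.0 1.2 84.0 F -0.8 -0.7 -0.1 tilt 34.2 [-0.44  0.23  2.23  1.09  0.34 -1.59] 41.25
wrist tray [(0.62, [np.float64(100.4), np.float64(-29.7), 20.5], [474, 212]), (0.61, [np.float64(61.3), np.float64(-3.9), 13.0], [447, 190])]
wrist tray_front [(0.84, [np.float64(-11.2), np.float64(0.5), 42.7], [421, 203])]
wrist bay_home []
wrist bay_mouth [(0.89, [np.float64(-0.3), np.float64(-2.4), 11.9], [400, 195])]
wrist jar0 [(0.96, [np.float64(99.7), np.float64(-28.4), 17.3], [471, 210]), (0.76, [np.float64(99.4), np.float64(30.8), 15.6], [479, 151])]
top tray [(0.59, [np.float64(55.0), np.float64(-0.6), 5.4], [312, 149])]
top tray_front [(0.81, [np.float64(-14.1), np.float64(1.8), 39.5], [313, 170])]
top bay_home [(0.66, [np.float64(8.9), np.float64(29.4), 17.9], [303, 165])]
top bay_mouth [(0.8, [np.float64(-4.5), np.float64(-1.9), 13.6], [314, 169])]
top jar0 [(0.67, [np.float64(9.5), np.float64(27.3), 20.3], [304, 165]), (0.54, [np.float64(13.8), np.float64(-32.8), 14.6], [325, 161])]
wrist tray [(0.72, [np.float64(56.8), np.float64(-2.1), 13.5], [444, 188])]
wrist tray_fr
[... 399 characters left out ...]
4(53.2), np.float64(-3.8), 10.8], [313, 149])]
top tray_front [(0.84, [np.float64(-14.0), np.float64(0.5), 41.6], [314, 170])]
top bay_home []
top bay_mouth [(0.71, [np.float64(-1.5), np.float64(0.2), 13.5], [314, 168])]
top jar0 [(0.51, [np.float64(9.5), np.float64(28.5), 17.4], [303, 165]), (0.43, [np.float64(11.8), np.float64(-29.7), 15.5], [324, 162])]
scene tray []
scene tray_front []
scene bay_home []
scene bay_mouth [(0.7, [np.float64(-4.6), np.float64(-1.6), 8.2], [361, 242])]
scene jar0 []
(-12, 55, 62) [454, 131]
(-12, -55, 62) [432, 281]
(-12, -55, 12) [384, 256]
(-12, 0, 62) [442, 211]
(0, 58, 12) [409, 121]
(0, -58, 12) [393, 256]
(0, 62, 145) [621, 133]
(0, -62, 145) [560, 349]
```

In the wrist view the plate is 11–12 mm out from the mouth, which is home. The jars stand at z ≈ 16 mm, the bystanders have not moved, and the robot is clear, so I'm handing in.

```bash
python3 -c "
from rig import finish_job
print(finish_job())"
```

```text
the job is handed in; nothing more can be done
None
```

I handed the job in at about 42 s: the shaker knob is at its off stop, and the tray is against the bay's back stop with its four jars still in their cells. The last checks showed the bystanders where they were and the robot clear of everything.

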